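# Tighten the filter-box cover evenly, crisscross

### The job

Tighten the four wing knobs of the exhaust filter box so that its cover seats flat: turn them clockwise a little at a time, one knob and then the one diagonally opposite before the other two, all four about half way first and only then all four home. Finish with every knob firmly tight by feel (about a quarter of a newton metre). Never draw one side of the cover down so far that it leans by 3 mm from a knob to the opposite one, never over-tighten a knob, and leave the things around the box alone.

Things in the scene. Friction and masses are not known exactly. Their poses are not given: they have to be found in the camera images.
- filter_box: Cream painted steel exhaust filter box, fixed to the table, 206 x 206 mm, rim 110 mm high, black gasket on the rim; gauge and rocker switch on its -x face, hose spigot (45 mm long) on its +x face. Origin: centre of its underside; z up; seen from the gauge side, +y is left.
- cover: Square aluminium cover, 200 x 200 x 6 mm, on the box's soft gasket (5 N per mm); it can only sink and lean. Origin: centre of its underside, 120 mm up at the start; z up. It sinks 2.4 to 4.0 mm (differs by cartridge, not visible) before its corners bottom on a hard frame. Drawn down 1 mm at one knob it leans about 0.005 rad; beyond 0.015 rad the filter creases.
- knob_1: Black wing knob on a stud at x, y = -70, +70 mm in the box's frame, diagonally opposite knob_3. Origin: on its axis at its underside, 0.1 to 0.7 mm above the cover at the start; z up, x along the wing. All four alike: collar 22 mm across, 5 mm high; wing 46 mm long (x), 13 mm thick (y), 9 to 38 mm above the origin: grip it across its thickness, about 31 mm above the origin.
- knob_2: Black wing knob on a stud at x, y = -70, -70 mm in the box's frame, diagonally opposite knob_4. Shape, origin and axes as knob_1. All four sit on a steep quick-acting thread: clockwise seen from above tightens, 24 mm down a turn (3.8 mm per rad), and they stay where they are left. Half way is about 0.55 rad; from the start to tight takes 0.7 to 1.4 rad.
- knob_3: Black wing knob on a stud at x, y = +70, -70 mm in the box's frame, diagonally opposite knob_1. Shape, origin and axes as knob_1. All four need 0.14 N m to turn free, 0.16 N m against the gasket; once the cover is on the frame the torque climbs 0.14 N m per 0.05 rad. Tight is 0.2 to 0.4 N m; above 0.6 N m is over-tight. At rest after a quick step it reads up to 0.28 N m less than when turning.
- knob_4: Black wing knob on a stud at x, y = +70, +70 mm in the box's frame, diagonally opposite knob_2. Shape, origin and axes as knob_1. One tightened hard springs back by up to 0.1 rad when let go and stays tight. Turned by the same angle the four need not be equally tight: they start up to 0.6 mm apart in height.
- tube_rack: White rack of capped sample tubes, 200 x 100 mm, 96 mm high, loose, beside the box on its +y side. Origin: centre of its underside, long side along its own y.
- tube_carton: Open paper carton full of tubes with dark caps, 110 x 110 mm, 86 mm high, loose, beside the box on its -y side. Origin: centre of its underside.
- sanitiser: Hand sanitiser bottle, 60 mm across, 150 mm high, loose, beyond the box on its +x, -y side. Origin: centre of its underside.

How it is judged:
On the way, in this order (a step that is already met when the one before it is completed fails the run):
1. one diagonal pair of knobs has been brought down a little (0.6 mm or more each) while the other two have not yet been touched (under 0.4 mm) (((distance of each of knob_1, knob_3 from where it was at the start of the episode above 0.0006 m and distance of each of knob_2, knob_4 from where it was at the start of the episode below 0.0004 m) or (distance of each of knob_2, knob_4 from where it was at the start of the episode above 0.0006 m and distance of each of knob_1, knob_3 from where it was at the start of the episode below 0.0004 m))), for 0.1 s.
2. all four knobs have been brought part of the way (1.0 mm or more each) while the cover is still short of home (its middle sunk less than 2.3 mm) (distance of each of knob_1, knob_2, knob_3, knob_4 from where it was at the start of the episode above 0.001 m and distance of cover from where it was at the start of the episode below 0.0023 m), for 0.1 s.
3. every knob clamps the cover (contact force between each of knob_1, knob_2, knob_3, knob_4 and cover above 8 N), for 0.1 s.
At the end, for the whole second after the job is handed in: All four knobs press on the cover with more than 8 N each, the cover is down on the cartridge frame (its middle sunk by more than 2.2 mm) and flat within 0.004 rad, the knobs are let go and nothing beside the box moves (all of step 3 and angle between cover's own z axis and vertical below 0.004 rad and distance of cover from where it was at the start of the episode above 0.0022 m and linear speed of each of tube_rack, tube_carton, sanitiser below 0.02 m/s); the robot touches nothing.
It fails at once if the cover leans by more than 3 mm from a knob to the opposite one (0.015 rad) (angle between cover's own z axis and vertical above 0.015 rad).
It fails at once if a knob is over-tightened (it presses on the cover with more than 130 N) (contact force between any of knob_1, knob_2, knob_3, knob_4 and cover above 130 N).
It fails at once if a thing beside the box is shifted by more than 15 mm (distance of any of tube_rack, tube_carton, sanitiser from where it was at the start of the episode above 0.015 m).
It also fails if it takes over 72 s, if anything falls off the work surface, if the arm or the gripper's body presses on something with over 40 N, if the wrist force passes 120 N, or if a joint passes its speed limit or range.

### The arm

A 7-joint arm with a two-finger parallel gripper is mounted at the origin on the work surface. World frame = base frame: x ahead of the robot, y to its left, z up, the work surface at z = 0. Lengths are in m, angles in rad, forces in N, time in s.
With the tool pointing down it reaches from about 0.4 to 0.75 m from the base axis. Payload 19.5 kg.
Tool frame: the origin (TCP) lies midway between the tips of the shut fingers; the grasp point (between the pads) lies 19 mm behind it; y points along the fingers, x is the direction in which the jaws open and shut, and the axes are right-handed (so a half turn about y gives the same grasp; the last joint's range is limited). The gripper opens to 85 mm and grips with 20 to 120 N. Pads are 22 mm wide; open, the fingers measure 114 mm over their backs; the gripper's body (76 mm by 85 mm) begins 54 mm behind the grasp point. The pads swing forward as they close: fully open they stand 13 mm farther back than shut.
Start: joints at [-1.259, 0.707, -0.028, 1.485, 0.022, 0.951, -0.075], TCP at [0.199, 0.539, 0.231] pointing down, gripper open.
Joint ranges: [-2.71, 2.71], [-0.32, 2.16], [-1.57, 1.52], [0, 2.45], [-1.46, 4.6], [0, 2.02], [-2.83, 2.83]. Speed limits (rad/s): [1.89, 1.89, 2.57, 2.57, 3.01, 3.01, 3.01].

### API

Orientations are given as a 3x3 rotation matrix whose columns are the frame's x, y, z axes.
In Python, from station import telemetry, vision, manip, models gives the robot as it stands.
- The arm moves only by the tool carry_out, never from a script. Its argument "moves" is a list of rows, each an object of numbers: "hand": the opening, from 0 (shut) to 1 (fully open); "dx", "dy", "dz": the shift along the tool's x, y, z in mm; "wx", "wy", "wz": the turn, a rotation vector about the tool's x, y, z in rad. In form: [{"hand": .., "dx": .., "dy": .., "dz": .., "wx": .., "wy": .., "wz": ..}, ...]. A call has 1 to 10 rows; each row shifts and turns the commanded pose from where the row before left it, along the tool's axes as they then stand; what a row does not reach is not made up. A row lasts 1/12 s, in which the tool goes at most 41.7 mm and 7.16 degrees, less where a joint would pass 70% of its speed; a pose out of reach is approached as far as the arm can. A call is refused whole if a number of a shift passes 41.7 or a number of a turn 0.125, either way. A call with a gripper value outside its range is refused whole. The fingers move at their own pace and stop on an object; "force" is the grip in N (left out, the last holds). Time passes only in rows, so rows that do not move let the fingers close. It gives the time, the measured TCP pose, the force and the opening at its end, in the units of the state.
- telemetry.sense(): the state, without advancing time (a new reading comes with each control period).
- vision.snapshot(name): name is "scene" or "top"; returns a dict with "img" (384x512x3 uint8, red, green, blue), "intrinsics" (3x3 intrinsics, pixels), "k1" (the pictures are not rectified: a ray, as slopes to the right and down, at radius r is drawn at 1 + k1 r^2 times it, then the intrinsics apply), "cam_to_world" (4x4, takes a point from camera to world coordinates). Camera axes: x right, y down, z forward; pixel columns grow to the right and rows downward; lengths in m; the calibration is good to about 2 mm. A picture is of the moment at which its call begins. There is no depth.
- manip.job_done(): hands the job in, once; it reports no verdict.
Trained networks look in the newest picture that a camera, given by its name, has taken for a name from the list of things; names that differ only in an ending like _2 or _b are one class to them, and where a whole thing is asked for, a point or a joint stands for the part that bears it (a point fixed in the world has none). Each returns a list of dicts, best first, with "score" (0 to 1); they miss things now and then, are a little off and sometimes report something else, mostly with a low value. They report only what shows in the picture. A call takes as long as a camera call.
- models.outline_of(thing, camera): "mask" (384x512 bool, what is visible of it) and "rect" ([centre column, centre row, width, height] in pixels, round what is visible of it).
- models.place_of(thing, camera): "pixel" ([row, column] in pixels: a listed point, or the origin of a listed thing).
The state is a dict: "time_s": time; "joint_pos": joint angles; "qvel": joint speeds; "joint_efforts": joint torques, N m; "eef_pos": TCP position; "tool_rot": TCP orientation; "contact_force": force on the tool from outside, world axes, zero at the start; "wrist_torque": the same for the moment, N m; "grip_width": finger opening in m.
Only numpy, scipy, OpenCV 4.12 (cv2) and the standard library are available. Lean on these libraries where they do the work, as an engineer would, in place of code of your own. Each camera call takes 0.05 s, during which the arm holds its last target.

## Working session

There is one attempt and no reset: what is moved stays moved. The work goes in short steps, Python scripts to look and compute and a tool call to move; the robot and the scene stay as the last step left them, time stands still between calls to the robot, and variables do not carry over. Pictures are saved under pics/ and viewed, and the job is handed in when it is done.

Besides the shell and the picture viewer there is one more tool, called as name(argument=value, ...), one argument or row to a line, values as JSON. carry_out: Moves the arm, as the interface text tells. Its arguments: {"type":"object","properties":{"moves":{"type":"array"},"force":{"type":"number"}},"required":["moves"]}

```bash
ls; mkdir -p pics; python3 - <<'E'
from station import telemetry, vision, manip, models
import cv2,numpy as np
s=telemetry.sense(); print(s)
for n in ("scene","top"):
    d=vision.snapshot(n); cv2.imwrite(f"pics/{n}0.png",d["img"][:,:,::-1]); print(n,d["intrinsics"],d["k1"],d["cam_to_world"])
    for t in ("knob_1","filter_box","cover","tube_rack","tube_carton","sanitiser"):
        print(t,[(np.round(r["pixel"],1),round(r["score"],2)) for r in models.place_of(t,n)])
print(telemetry.sense()["time_s"])
E
```

```text
pics
{'time_s': 0.0, 'joint_pos': array([-1.2587264 ,  0.70710207, -0.0276241 ,  1.48501536,  0.02200991,
        0.95090352, -0.07554923]), 'qvel': array([-7.15580918e-04, -1.33186559e-06,  8.04544876e-04, -2.93699991e-04,
       -1.04996358e-03,  5.92351384e-04,  1.24811389e-03]), 'joint_efforts': array([-1.67073622e-04, -8.83226323e+01,  1.23432197e+00, -2.36182433e+01,
        1.68374082e-02,  6.40357495e-03, -1.66312105e-05]), 'eef_pos': array([0.19910661, 0.53913423, 0.23082409]), 'tool_rot': array([[ 3.46471867e-01, -3.51550617e-04, -9.38060298e-01],
       [ 9.38059689e-01, -1.06919207e-03,  3.46472043e-01],
       [-1.12476909e-03, -9.99999367e-01, -4.06695084e-05]]), 'contact_force': array([ 0.72101627, -0.06765017,  0.11091308]), 'wrist_torque': array([ 0.01045636,  0.03013735, -0.05842346]), 'grip_width': 0.08548768114974034}
scene [[356.84774331   0.         245.41751916]
 [  0.         356.84774331 186.92166023]
 [  0.           0.           1.        ]] -0.07782094128283984 [[ 0.23410558  0.53401453 -0.81241803  1.30401801]
 [ 0.97198922 -0.14641483  0.18384681 -0.0789
[... 632 characters left out ...]
    256.64634955]
 [  0.         471.01971898 198.62211594]
 [  0.           0.           1.        ]] -0.17690430031735987 [[ 0.02559684 -0.99269844  0.11787539  0.50432497]
 [-0.99945231 -0.02788653 -0.01781626  0.0733575 ]
 [ 0.02097331 -0.11735479 -0.99286856  1.25664459]
 [ 0.          0.          0.          1.        ]]
knob_1 [(array([187.8, 289.8]), 0.6), (array([255. , 242.6]), 0.51), (array([247.3, 300.2]), 0.46)]
filter_box [(array([221.5, 266.3]), 0.68)]
cover [(array([219.4, 264.9]), 0.6)]
tube_rack [(array([234.8, 182.1]), 0.6), (array([187.9, 290.5]), 0.23)]
tube_carton [(array([196.2, 339.6]), 0.7), (array([222.5, 266.6]), 0.27)]
sanitiser [(array([159.5, 315. ]), 0.75)]
0.7
```

View pictures.

View pics/top0.png

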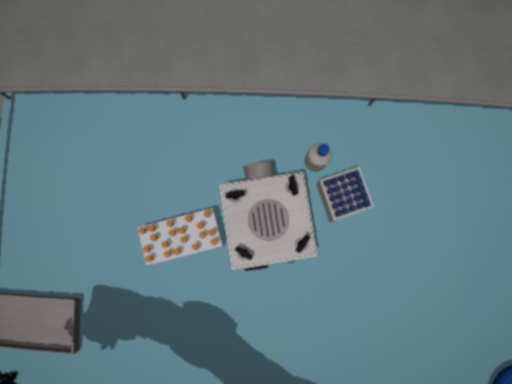

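View pics/scene0.png

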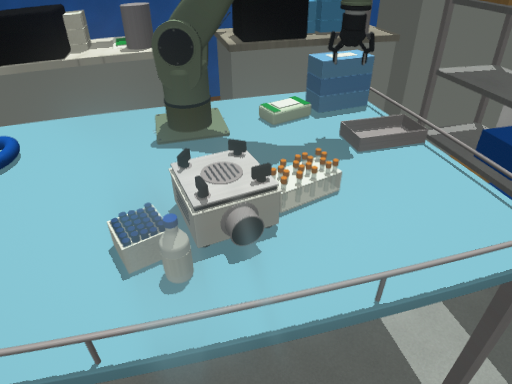

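```bash
python3 - <<'E'
from station import telemetry, vision, manip, models
import cv2,numpy as np,pickle
D={}
for n in ("scene","top"):
    d=vision.snapshot(n); 
    d["knob"]=models.outline_of("knob_1",n); d["cover"]=models.outline_of("cover",n)
    D[n]=d
    print(n,[(np.round(r["rect"],1),round(r["score"],2),r["mask"].sum()) for r in d["knob"]+d["cover"]])
pickle.dump(D,open("d0.pkl","wb"))
im=D["top"]["img"][150:290,200:340,::-1]; a=cv2.resize(im,None,fx=4,fy=4,interpolation=cv2.INTER_CUBIC)
cv2.imwrite("pics/topz.png",a)
im=D["scene"]["img"][125:225,160:290,::-1]; a=cv2.resize(im,None,fx=5,fy=5,interpolation=cv2.INTER_CUBIC)
cv2.imwrite("pics/scenez.png",a)
E
```

```text
scene [(array([235.4, 146.9,  21.5,  18.3]), 0.8, np.int64(207)), (array([262.1, 173.1,  21.4,  22.1]), 0.64, np.int64(309)), (array([183.9, 159.4,   9.8,  16. ]), 0.49, np.int64(190)), (array([202.2, 186.4,  14.8,  24.8]), 0.46, np.int64(180)), (array([224.8, 179.8, 107.4,  53.3]), 0.56, np.int64(3324))]
top [(array([234.1, 195.7,  21.4,   9.8]), 0.72, np.int64(156)), (array([241.1, 253.8,  19.4,  13.9]), 0.68, np.int64(114)), (array([304.5, 243.8,  12.8,  17.4]), 0.48, np.int64(121)), (array([268.4, 220.7,  92.6,  91. ]), 0.87, np.int64(6399))]
```

View pics/topz.png

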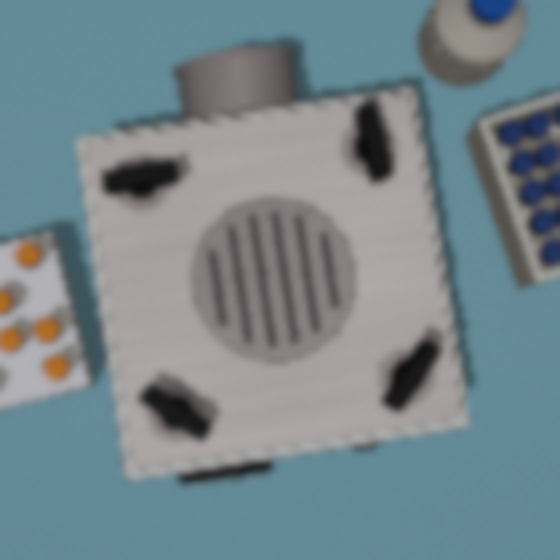

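View pics/scenez.png

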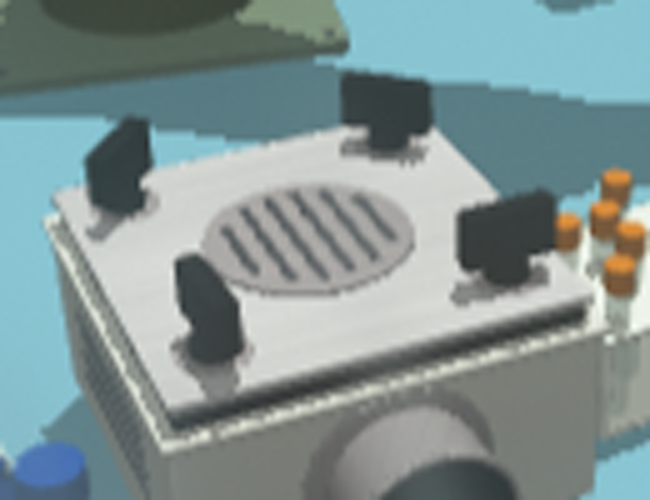

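```bash
cat > h.py <<'E'
import numpy as np,cv2,pickle
from scipy.optimize import minimize
def proj(P,d):
    T=d["cam_to_world"];K=d["intrinsics"];q=(np.asarray(P)-T[:3,3])@T[:3,:3]
    s=q[:,:2]/q[:,2:]; r2=(s**2).sum(1,keepdims=True); s=s*(1+d["k1"]*r2)
    return s*K[0,0]+K[:2,2]
def unproj(uv,z,d):
    T=d["cam_to_world"];K=d["intrinsics"];s0=(np.asarray(uv,float)-K[:2,2])/K[0,0];s=s0.copy()
    for _ in range(20): s=s0/(1+d["k1"]*(s**2).sum())
    r=T[:3,:3]@np.array([*s,1]);return T[:3,3]+r*(z-T[2,3])/r[2]
SG={1:(-.07,.07),2:(-.07,-.07),3:(.07,-.07),4:(.07,.07)}
def knobpts(c,yaw,z0):
    R=np.array([[np.cos(yaw),-np.sin(yaw)],[np.sin(yaw),np.cos(yaw)]])
    w=np.array([[x,y,z] for x in(-.023,.023) for y in(-.0065,.0065) for z in(.009,.038)])
    a=np.linspace(0,2*np.pi,16,endpoint=False)
    col=np.array([[.011*np.cos(t),.011*np.sin(t),z] for t in a for z in(0,.005)])
    st=np.array([[.007*np.cos(t),.007*np.sin(t),z] for t in a for z in(.004,.012)])
    out=[]
    for p in(w,col,st):
        q=p.copy();q[:,:2]=p[:,:2]@R.T+c;q[:,2]+=z0;out.append(q)
    return out
S=8
def render(c,yaw,z0,d,box,off=(0,0)):
    x0,y0,x1,y1=box
    m=np.zeros(((y1-y0)*S,(x1-x0)*S),np.uint8)
    for p in knobpts(c,yaw,z0):
        u=(proj(p,d)+off-[x0,y0]+.5)*S
        h=cv2.convexHull(np.round(u*16).astype(np.int32).reshape(-1,1,2))
        cv2.fillConvexPoly(m,h,255,shift=4)
    m=cv2.resize(m,(x1-x0,y1-y0),interpolation=cv2.INTER_AREA)/255.
    return cv2.GaussianBlur(m,(0,0),.7)
def centers(x,y,t):
    c,s=np.cos(t),np.sin(t)
    return {k:np.array([x+c*a-s*b,y+s*a+c*b]) for k,(a,b) in SG.items()}
def dark(d,hi=110,lo=45):
    g=d["img"].max(2).astype(float); return np.clip((hi-g)/(hi-lo),0,1)
E
cat > fit0.py <<'E'
from h import *
D=pickle.load(open("d0.pkl","rb"))
d=D["top"]
c4=[(200+u/4-.5,150+v/4-.5) for u,v in((77,138),(415,85),(470,425),(128,478))]
W=[unproj(p,.115,d) for p in c4]; print(np.round(W,4)); m=np.mean(W,0); 
# corners: TL=+x+y, TR=+x-y, BR=-x-y, BL=-x+y
v=(W[1]-W[0]+W[2]-W[3])/2; # -y dir
yaw=np.arctan2(v[0],-v[1]); print(m,yaw,np.linalg.norm(v))
DK={n:dark(D[n]) for n in D}
Z=.1264
def cost(p,ks=(1,2,3,4),detail=False):
    x,y,t=p[:3]*1;C=centers(x,y,t);tot={}
    for k in ks:
        for i,n in enumerate(("top","scene")):
            o=p[7+2*i:9+2*i]
            u=proj([[*C0[k],Z+.02]],D[n])[0].round().astype(int)
            b=(u[0]-20,u[1]-20,u[0]+20,u[1]+20)
            r=render(C[k],p[2+k],Z,D[n],b,o); dk=DK[n][b[1]:b[3],b[0]:b[2]]
            uu,vv=np.meshgrid(np.arange(-20,20),np.arange(-20,20)); w=np.hypot(uu,vv)<17
            tot[k,n]=(w*(r-dk)**2).sum()
    return tot if detail else sum(tot.values())+2*(np.asarray(p[7:])**2).sum()
C0=centers(m[0],m[1],yaw)
# init yaws by scan
ys=[]
for k in(1,2,3,4):
    best=min(np.arange(0,np.pi,.1),key=lambda a:cost(np.r_[m[:2],yaw,[a]*4,0,0,0,0],ks=(k,)))
    ys.append(best)
p=np.r_[m[:2],yaw,ys,0,0,0,0]; print(ys,cost(p))
for it in range(3):
    sim=np.vstack([p]+[p+s*np.eye(11)[i] for i,s in enumerate([.004,.004,.04,.15,.15,.15,.15,.7,.7,.7,.7])])
    r=minimize(cost,p,method="Nelder-Mead",options=dict(initial_simplex=sim,maxiter=2500,xatol=1e-5,fatol=1e-3));p=r.x;print(r.fun,np.round(p,4))
print(cost(p,detail=True)); C=centers(*p[:3]); print({k:np.round(v,4) for k,v in C.items()})
pickle.dump(p,open("p0.pkl","wb"))
for n in D:
    x0,y0,x1,y1=(200,150,340,290) if n=="top" else (160,125,290,225)
    im=cv2.resize(D[n]["img"][y0:y1,x0:x1,::-1],None,fx=5,fy=5,interpolation=cv2.INTER_CUBIC)
    o=p[7:9] if n=="top" else p[9:11]
    for k in C:
        for q in knobpts(C[k],p[2+k],Z)[:2]:
            u=((proj(q,D[n])+o-[x0,y0]+.5)*5).round().astype(np.int32)
            cv2.polylines(im,[cv2.convexHull(u.reshape(-1,1,2))],True,(0,255,0),1)
        cv2.putText(im,str(k),tuple(int(a) for a in u[0]),0,.6,(0,0,255),2)
    cv2.imwrite(f"pics/fit_{n}.png",cv2.resize(im,None,fx=.8,fy=.8))
E
python3 fit0.py
```

```text
[[ 0.6733  0.1466  0.115 ]
 [ 0.7124 -0.0604  0.115 ]
 [ 0.5044 -0.0971  0.115 ]
 [ 0.4677  0.109   0.115 ]]
[0.58944553 0.0245172  0.115     ] 0.18157827051443998 0.21003064160440055
[np.float64(1.0), np.float64(2.7), np.float64(0.1), np.float64(1.9000000000000001)] 240.07433429729394
223.49776742853328 [ 0.5892  0.0249  0.1816  0.9879  2.7056  0.1386  1.9327  0.3212 -0.3549
  0.1317 -0.4478]
223.22588775073206 [ 0.5892  0.0249  0.1817  0.9851  2.7043  0.1377  1.934   0.3213 -0.3551
  0.1271 -0.4422]
223.20634594615728 [ 0.5892  0.0249  0.1817  0.9854  2.7043  0.1377  1.934   0.3192 -0.3523
  0.1292 -0.4435]
{(1, 'top'): np.float64(13.941719718187713), (1, 'scene'): np.float64(47.27623575758504), (2, 'top'): np.float64(16.445897386981045), (2, 'scene'): np.float64(33.94911045580966), (3, 'top'): np.float64(13.224237804102188), (3, 'scene'): np.float64(34.37331058059523), (4, 'top'): np.float64(15.652567079524689), (4, 'scene'): np.float64(47.4645253797628)}
{1: array([0.5077, 0.0811]), 2: array([ 0.533 , -0.0566]), 3: array([ 0.6707, -0.0313]), 4: array([0.6454, 0.1064])}
```

View pics/fit_top.png

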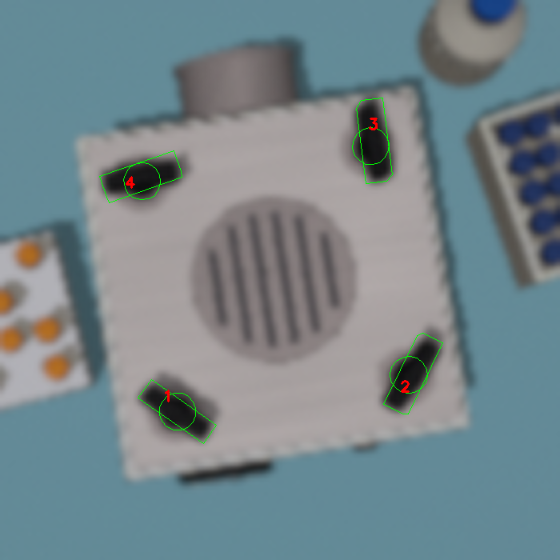

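View pics/fit_scene.png

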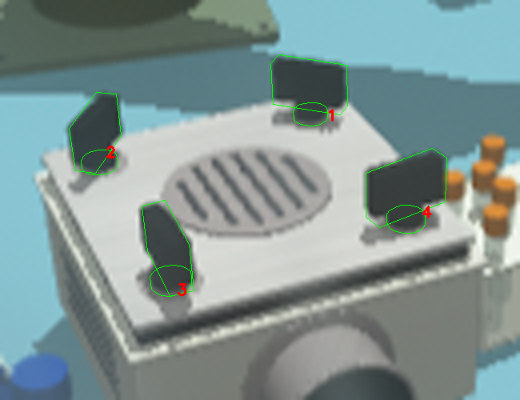

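```bash
cat > plan.py <<'E'
import sys
from h import *
from station import telemetry
def goto(x,y,z,psi,rowmm=38,rowrad=.12,n=None):
    s=telemetry.sense();R=s["tool_rot"];p=s["eef_pos"];ps=np.arctan2(R[1,0],R[0,0])
    d=np.array([x,y,z])-p;dps=(psi-ps+np.pi)%(2*np.pi)-np.pi if abs(psi-ps)>np.pi else psi-ps
    az=np.arctan2(y,x)
    n=n or max(1,int(np.ceil(max(np.linalg.norm(d)/rowmm,abs(dps)/rowrad))))
    print("t",round(s["time_s"],2),"pos",p.round(4),"psi",round(ps,3),"q7",round(s["joint_pos"][6],2),"tilt",R[:,1].round(3),"tau",round(s["wrist_torque"][2],3),"F",s["contact_force"].round(1),"w",round(s["grip_width"],4),"n",n)
    out=[]
    for i in range(n):
        a=ps+dps*i/n; v=d/n
        out.append('{"dx":%.1f,"dy":%.1f,"dz":%.1f,"wy":%.3f}'%(1e3*(v[0]*np.cos(a)+v[1]*np.sin(a)),-1e3*v[2],1e3*(-v[0]*np.sin(a)+v[1]*np.cos(a)),-dps/n))
    print(",\n".join(out))
if __name__=="__main__":
    goto(*[float(a) for a in sys.argv[1:5]])
E
python3 plan.py .6454 .1064 .190 .363
```

```text
t 1.0 pos [0.1992 0.5394 0.2313] psi 1.217 q7 -0.08 tilt [-0. -0. -1.] tau -0.017 F [-0.4  0.1  0.3] w 0.0853 n 8
{"dx":-31.4,"dy":5.2,"dz":-71.1,"wy":0.107},
{"dx":-23.7,"dy":5.2,"dz":-74.0,"wy":0.107},
{"dx":-15.7,"dy":5.2,"dz":-76.1,"wy":0.107},
{"dx":-7.5,"dy":5.2,"dz":-77.4,"wy":0.107},
{"dx":0.8,"dy":5.2,"dz":-77.7,"wy":0.107},
{"dx":9.1,"dy":5.2,"dz":-77.2,"wy":0.107},
{"dx":17.3,"dy":5.2,"dz":-75.8,"wy":0.107},
{"dx":25.2,"dy":5.2,"dz":-73.5,"wy":0.107}
```

```bash
sed -i 's/np.linalg.norm(d)\/rowmm/np.linalg.norm(d)*1e3\/rowmm/' plan.py
python3 plan.py .6454 .1064 .190 .363
```

```text
t 1.0 pos [0.1992 0.5394 0.2313] psi 1.217 q7 -0.08 tilt [-0. -0. -1.] tau -0.017 F [-0.4  0.1  0.3] w 0.0853 n 17
{"dx":-14.8,"dy":2.4,"dz":-33.4,"wy":0.050},
{"dx":-13.1,"dy":2.4,"dz":-34.1,"wy":0.050},
{"dx":-11.4,"dy":2.4,"dz":-34.8,"wy":0.050},
{"dx":-9.6,"dy":2.4,"dz":-35.3,"wy":0.050},
{"dx":-7.8,"dy":2.4,"dz":-35.7,"wy":0.050},
{"dx":-6.0,"dy":2.4,"dz":-36.1,"wy":0.050},
{"dx":-4.2,"dy":2.4,"dz":-36.3,"wy":0.050},
{"dx":-2.4,"dy":2.4,"dz":-36.5,"wy":0.050},
{"dx":-0.5,"dy":2.4,"dz":-36.6,"wy":0.050},
{"dx":1.3,"dy":2.4,"dz":-36.5,"wy":0.050},
{"dx":3.1,"dy":2.4,"dz":-36.4,"wy":0.050},
{"dx":5.0,"dy":2.4,"dz":-36.2,"wy":0.050},
{"dx":6.8,"dy":2.4,"dz":-35.9,"wy":0.050},
{"dx":8.6,"dy":2.4,"dz":-35.6,"wy":0.050},
{"dx":10.3,"dy":2.4,"dz":-35.1,"wy":0.050},
{"dx":12.1,"dy":2.4,"dz":-34.5,"wy":0.050},
{"dx":13.8,"dy":2.4,"dz":-33.9,"wy":0.050}
```

carry_out(
  moves=[
    {"hand": 0.45, "dx": -14.8, "dy": 0, "dz": -33.4, "wy": 0.05},
    {"dx": -13.1, "dy": 1, "dz": -34.1, "wy": 0.05},
    {"dx": -11.4, "dy": 1, "dz": -34.8, "wy": 0.05},
    {"dx": -9.6, "dy": 1, "dz": -35.3, "wy": 0.05},
    {"dx": -7.8, "dy": 1, "dz": -35.7, "wy": 0.05},
    {"dx": -6, "dy": 2, "dz": -36.1, "wy": 0.05},
    {"dx": -4.2, "dy": 2, "dz": -36.3, "wy": 0.05},
    {"dx": -2.4, "dy": 2, "dz": -36.5, "wy": 0.05},
    {"dx": -0.5, "dy": 2.4, "dz": -36.6, "wy": 0.05},
  ],
  force=60,
)

```text
schema error: expected keys hand, dx, dy, dz, wx, wy, wz
```

carry_out(
  moves=[
    {"dx": 1.3, "dy": 2.4, "dz": -36.5, "wy": 0.05},
    {"dx": 3.1, "dy": 2.4, "dz": -36.4, "wy": 0.05},
    {"dx": 5, "dy": 2.4, "dz": -36.2, "wy": 0.05},
    {"dx": 6.8, "dy": 2.4, "dz": -35.9, "wy": 0.05},
    {"dx": 8.6, "dy": 2.4, "dz": -35.6, "wy": 0.05},
    {"dx": 10.3, "dy": 2.4, "dz": -35.1, "wy": 0.05},
    {"dx": 12.1, "dy": 2.4, "dz": -34.5, "wy": 0.05},
    {"dx": 13.8, "dy": 2.4, "dz": -33.9, "wy": 0.05},
    {"dx": 0},
  ],
)

```text
schema error: expected keys hand, dx, dy, dz, wx, wy, wz
```

```bash
python3 plan.py .6454 .1064 .1384 .363
```

```text
t 1.0 pos [0.1992 0.5394 0.2313] psi 1.217 q7 -0.08 tilt [-0. -0. -1.] tau -0.017 F [-0.4  0.1  0.3] w 0.0853 n 17
{"dx":-14.8,"dy":5.5,"dz":-33.4,"wy":0.050},
{"dx":-13.1,"dy":5.5,"dz":-34.1,"wy":0.050},
{"dx":-11.4,"dy":5.5,"dz":-34.8,"wy":0.050},
{"dx":-9.6,"dy":5.5,"dz":-35.3,"wy":0.050},
{"dx":-7.8,"dy":5.5,"dz":-35.7,"wy":0.050},
{"dx":-6.0,"dy":5.5,"dz":-36.1,"wy":0.050},
{"dx":-4.2,"dy":5.5,"dz":-36.3,"wy":0.050},
{"dx":-2.4,"dy":5.5,"dz":-36.5,"wy":0.050},
{"dx":-0.5,"dy":5.5,"dz":-36.6,"wy":0.050},
{"dx":1.3,"dy":5.5,"dz":-36.5,"wy":0.050},
{"dx":3.1,"dy":5.5,"dz":-36.4,"wy":0.050},
{"dx":5.0,"dy":5.5,"dz":-36.2,"wy":0.050},
{"dx":6.8,"dy":5.5,"dz":-35.9,"wy":0.050},
{"dx":8.6,"dy":5.5,"dz":-35.6,"wy":0.050},
{"dx":10.3,"dy":5.5,"dz":-35.1,"wy":0.050},
{"dx":12.1,"dy":5.5,"dz":-34.5,"wy":0.050},
{"dx":13.8,"dy":5.5,"dz":-33.9,"wy":0.050}
```

carry_out(
  moves=[
    {"hand": 0.45, "dx": -14.8, "dy": 0, "dz": -33.4, "wx": 0, "wy": 0.05, "wz": 0},
    {"hand": 0.45, "dx": -13.1, "dy": 1, "dz": -34.1, "wx": 0, "wy": 0.05, "wz": 0},
    {"hand": 0.45, "dx": -11.4, "dy": 1, "dz": -34.8, "wx": 0, "wy": 0.05, "wz": 0},
    {"hand": 0.45, "dx": -9.6, "dy": 1, "dz": -35.3, "wx": 0, "wy": 0.05, "wz": 0},
    {"hand": 0.45, "dx": -7.8, "dy": 2, "dz": -35.7, "wx": 0, "wy": 0.05, "wz": 0},
    {"hand": 0.45, "dx": -6, "dy": 2, "dz": -36.1, "wx": 0, "wy": 0.05, "wz": 0},
    {"hand": 0.45, "dx": -4.2, "dy": 2.4, "dz": -36.3, "wx": 0, "wy": 0.05, "wz": 0},
    {"hand": 0.45, "dx": -2.4, "dy": 2.4, "dz": -36.5, "wx": 0, "wy": 0.05, "wz": 0},
    {"hand": 0.45, "dx": -0.5, "dy": 2.4, "dz": -36.6, "wx": 0, "wy": 0.05, "wz": 0},
  ],
  force=60,
)

```text
time_s: 1.75
eef_pos: [0.4367, 0.3089, 0.2171]
tool_rot: [[0.722, 0.0, -0.692], [0.692, 0.0, 0.722], [0.0, -1.0, -0.0]]
contact_force: [0.8, 1.4, 0.3]
grip_width: 0.0387
```

carry_out(
  moves=[
    {"hand": 0.45, "dx": 1.3, "dy": 2.4, "dz": -36.5, "wx": 0, "wy": 0.05, "wz": 0},
    {"hand": 0.45, "dx": 3.1, "dy": 2.4, "dz": -36.4, "wx": 0, "wy": 0.05, "wz": 0},
    {"hand": 0.45, "dx": 5, "dy": 2.4, "dz": -36.2, "wx": 0, "wy": 0.05, "wz": 0},
    {"hand": 0.45, "dx": 6.8, "dy": 2.4, "dz": -35.9, "wx": 0, "wy": 0.05, "wz": 0},
    {"hand": 0.45, "dx": 8.6, "dy": 2.4, "dz": -35.6, "wx": 0, "wy": 0.05, "wz": 0},
    {"hand": 0.45, "dx": 10.3, "dy": 2.4, "dz": -35.1, "wx": 0, "wy": 0.05, "wz": 0},
    {"hand": 0.45, "dx": 12.1, "dy": 2.4, "dz": -34.5, "wx": 0, "wy": 0.05, "wz": 0},
    {"hand": 0.45, "dx": 13.8, "dy": 2.4, "dz": -33.9, "wx": 0, "wy": 0.05, "wz": 0},
    {"hand": 0.45, "dx": 0, "dy": 0, "dz": 0, "wx": 0, "wy": 0, "wz": 0},
  ],
)

```text
time_s: 2.5
eef_pos: [0.6492, 0.1006, 0.1967]
tool_rot: [[0.937, 0.0, -0.35], [0.35, -0.004, 0.937], [-0.001, -1.0, -0.004]]
contact_force: [-1.0, -0.5, -0.3]
grip_width: 0.0385
```

```bash
python3 plan.py .6454 .1064 .1384 .363
```

```text
t 2.5 pos [0.6492 0.1006 0.1967] psi 0.357 q7 0.23 tilt [ 0.    -0.004 -1.   ] tau 0.007 F [-1.  -0.5 -0.3] w 0.0385 n 2
{"dx":-0.8,"dy":29.2,"dz":3.4,"wy":-0.003},
{"dx":-0.7,"dy":29.2,"dz":3.4,"wy":-0.003}
```

carry_out(
  moves=[
    {"hand": 0.45, "dx": 0, "dy": 5, "dz": 0, "wx": 0, "wy": 0, "wz": 0},
    {"hand": 0.45, "dx": 0, "dy": 5, "dz": 0, "wx": 0, "wy": 0, "wz": 0},
    {"hand": 0.45, "dx": 0, "dy": 0, "dz": 0, "wx": 0, "wy": 0, "wz": 0},
  ],
)

```text
time_s: 2.75
eef_pos: [0.6452, 0.1084, 0.1868]
tool_rot: [[0.933, -0.002, -0.36], [0.36, 0.0, 0.933], [-0.002, -1.0, 0.001]]
contact_force: [1.0, 0.9, -1.0]
grip_width: 0.0382
```

```bash
python3 - <<'E'
from plan import *
from station import vision
goto(.6454,.1064,.1384,.363)
d=vision.snapshot("top")
cv2.imwrite("pics/t1.png",cv2.resize(d["img"][140:300,180:380,::-1],None,fx=4,fy=4,interpolation=cv2.INTER_CUBIC))
E
```

```text
t 2.75 pos [0.6452 0.1084 0.1868] psi 0.369 q7 0.24 tilt [-0.002  0.    -1.   ] tau 0.034 F [ 1.   0.9 -1. ] w 0.0382 n 2
{"dx":-0.3,"dy":24.2,"dz":-1.0,"wy":0.003},
{"dx":-0.3,"dy":24.2,"dz":-1.0,"wy":0.003}
```

View pics/t1.png

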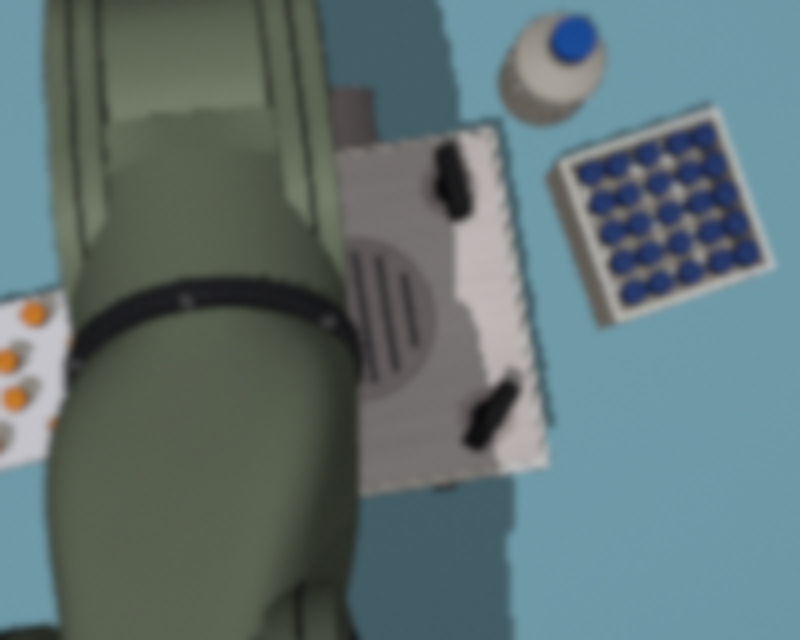

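carry_out(
  moves=[
    {"hand": 0.45, "dx": 0, "dy": 24, "dz": -0.5, "wx": 0, "wy": 0, "wz": 0},
    {"hand": 0.45, "dx": 0, "dy": 24.4, "dz": 0, "wx": 0, "wy": 0, "wz": 0},
    {"hand": 0.45, "dx": 0, "dy": 0, "dz": 0, "wx": 0, "wy": 0, "wz": 0},
    {"hand": 0.45, "dx": 0, "dy": 0, "dz": 0, "wx": 0, "wy": 0, "wz": 0},
  ],
)

```text
time_s: 3.13
eef_pos: [0.6459, 0.1074, 0.1396]
tool_rot: [[0.933, -0.001, -0.36], [0.36, -0.0, 0.933], [-0.001, -1.0, 0.0]]
contact_force: [-0.3, -1.0, 0.2]
grip_width: 0.0386
```

```bash
python3 - <<'E'
from plan import *
from station import vision
goto(.6454,.1064,.1384,.363)
d=vision.snapshot("scene")
cv2.imwrite("pics/s1.png",cv2.resize(d["img"][95:245,150:330,::-1],None,fx=4,fy=4,interpolation=cv2.INTER_CUBIC))
E
```

```text
t 3.13 pos [0.6459 0.1074 0.1396] psi 0.368 q7 0.24 tilt [-0.001 -0.    -1.   ] tau -0.003 F [-0.3 -1.   0.2] w 0.0386 n 1
{"dx":-0.8,"dy":1.2,"dz":-0.8,"wy":0.005}
```

View pics/s1.png

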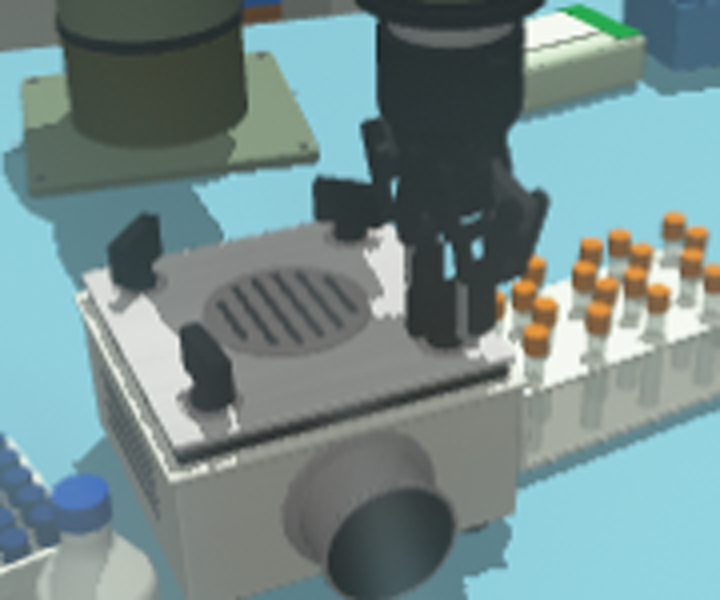

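carry_out(
  moves=[
    {"hand": 0.0, "dx": -0.4, "dy": 0.6, "dz": -0.4, "wx": 0, "wy": 0, "wz": 0},
    {"hand": 0.0, "dx": 0, "dy": 0, "dz": 0, "wx": 0, "wy": 0, "wz": 0},
    {"hand": 0.0, "dx": 0, "dy": 0, "dz": 0, "wx": 0, "wy": 0, "wz": 0},
    {"hand": 0.0, "dx": 0, "dy": 0, "dz": 0, "wx": 0, "wy": 0, "wz": 0},
  ],
  force=50,
)

```text
time_s: 3.52
eef_pos: [0.6455, 0.1058, 0.1404]
tool_rot: [[0.934, -0.001, -0.358], [0.358, -0.001, 0.934], [-0.001, -1.0, -0.0]]
contact_force: [-11.3, -3.5, 12.8]
grip_width: 0.0122
```

```bash
python3 plan.py .6454 .1064 .1384 .363
```

```text
t 3.52 pos [0.6455 0.1058 0.1404] psi 0.366 q7 0.24 tilt [-0.001 -0.001 -1.   ] tau -0.228 F [-11.3  -3.5  12.8] w 0.0122 n 1
{"dx":0.2,"dy":2.0,"dz":0.6,"wy":0.003}
```

carry_out(
  moves=[
    {"hand": 0.0, "dx": -0.8, "dy": -0.6, "dz": 0, "wx": 0, "wy": 0.05, "wz": 0},
    {"hand": 0.0, "dx": 0, "dy": 0.2, "dz": 0, "wx": 0, "wy": 0.06, "wz": 0},
    {"hand": 0.0, "dx": 0, "dy": 0.2, "dz": 0, "wx": 0, "wy": 0.06, "wz": 0},
    {"hand": 0.0, "dx": 0, "dy": 0.2, "dz": 0, "wx": 0, "wy": 0.06, "wz": 0},
    {"hand": 0.0, "dx": 0, "dy": 0.2, "dz": 0, "wx": 0, "wy": 0.06, "wz": 0},
  ],
)

```text
time_s: 3.93
eef_pos: [0.6453, 0.1057, 0.1395]
tool_rot: [[0.997, 0.0, -0.074], [0.074, -0.0, 0.997], [0.0, -1.0, -0.0]]
contact_force: [-2.9, -2.5, -1.1]
grip_width: 0.0121
```

```bash
python3 plan.py .6454 .1064 .1384 .363
```

```text
t 3.93 pos [0.6453 0.1057 0.1395] psi 0.074 q7 0.01 tilt [ 0. -0. -1.] tau 0.117 F [-2.9 -2.5 -1.1] w 0.0121 n 3
{"dx":0.0,"dy":0.4,"dz":0.2,"wy":-0.096},
{"dx":0.1,"dy":0.4,"dz":0.2,"wy":-0.096},
{"dx":0.1,"dy":0.4,"dz":0.2,"wy":-0.096}
```

carry_out(
  moves=[
    {"hand": 0.0, "dx": 0, "dy": 0.2, "dz": 0, "wx": 0, "wy": 0.06, "wz": 0},
    {"hand": 0.0, "dx": 0, "dy": 0.2, "dz": 0, "wx": 0, "wy": 0.06, "wz": 0},
    {"hand": 0.0, "dx": 0, "dy": 0.2, "dz": 0, "wx": 0, "wy": 0.06, "wz": 0},
  ],
)

```text
time_s: 4.18
eef_pos: [0.6454, 0.1057, 0.1388]
tool_rot: [[0.994, 0.0, 0.106], [-0.106, -0.0, 0.994], [0.0, -1.0, -0.0]]
contact_force: [-0.9, -3.0, -2.5]
grip_width: 0.0119
```

```bash
python3 plan.py .6454 .1064 .1384 .363|head -1
```

```text
t 4.18 pos [0.6454 0.1057 0.1388] psi -0.106 q7 -0.13 tilt [ 0. -0. -1.] tau 0.122 F [-0.9 -3.  -2.5] w 0.0119 n 4
```

carry_out(
  moves=[
    {"hand": 0.45, "dx": 0, "dy": 0, "dz": 0, "wx": 0, "wy": 0, "wz": 0},
    {"hand": 0.45, "dx": 0, "dy": 0, "dz": 0, "wx": 0, "wy": 0, "wz": 0},
    {"hand": 0.45, "dx": 0, "dy": -20, "dz": 0, "wx": 0, "wy": 0, "wz": 0},
    {"hand": 0.45, "dx": 0, "dy": -30, "dz": 0, "wx": 0, "wy": 0, "wz": 0},
  ],
)

```text
time_s: 4.52
eef_pos: [0.6444, 0.1061, 0.1871]
tool_rot: [[0.995, -0.003, 0.1], [-0.1, -0.001, 0.995], [-0.003, -1.0, -0.001]]
contact_force: [0.8, -0.0, 0.2]
grip_width: 0.0384
```

```bash
python3 plan.py .5330 -.0566 .186 1.133
```

```text
t 4.52 pos [0.6444 0.1061 0.1871] psi -0.101 q7 -0.14 tilt [-0.003 -0.001 -1.   ] tau -0.005 F [ 0.8 -0.   0.2] w 0.0384 n 11
{"dx":-8.6,"dy":0.1,"dz":-15.7,"wy":-0.112},
{"dx":-10.3,"dy":0.1,"dz":-14.7,"wy":-0.112},
{"dx":-11.9,"dy":0.1,"dz":-13.4,"wy":-0.112},
{"dx":-13.3,"dy":0.1,"dz":-12.0,"wy":-0.112},
{"dx":-14.6,"dy":0.1,"dz":-10.4,"wy":-0.112},
{"dx":-15.6,"dy":0.1,"dz":-8.8,"wy":-0.112},
{"dx":-16.5,"dy":0.1,"dz":-6.9,"wy":-0.112},
{"dx":-17.2,"dy":0.1,"dz":-5.1,"wy":-0.112},
{"dx":-17.7,"dy":0.1,"dz":-3.1,"wy":-0.112},
{"dx":-17.9,"dy":0.1,"dz":-1.1,"wy":-0.112},
{"dx":-17.9,"dy":0.1,"dz":0.9,"wy":-0.112}
```

```bash
sed -i 's/rowrad=.12,/rowrad=.1245,/' plan.py; python3 plan.py .5330 -.0566 .186 1.133
```

```text
t 4.52 pos [0.6444 0.1061 0.1871] psi -0.101 q7 -0.14 tilt [-0.003 -0.001 -1.   ] tau -0.005 F [ 0.8 -0.   0.2] w 0.0384 n 10
{"dx":-9.5,"dy":0.1,"dz":-17.3,"wy":-0.123},
{"dx":-11.5,"dy":0.1,"dz":-16.0,"wy":-0.123},
{"dx":-13.4,"dy":0.1,"dz":-14.5,"wy":-0.123},
{"dx":-15.1,"dy":0.1,"dz":-12.7,"wy":-0.123},
{"dx":-16.5,"dy":0.1,"dz":-10.8,"wy":-0.123},
{"dx":-17.7,"dy":0.1,"dz":-8.6,"wy":-0.123},
{"dx":-18.6,"dy":0.1,"dz":-6.4,"wy":-0.123},
{"dx":-19.3,"dy":0.1,"dz":-4.1,"wy":-0.123},
{"dx":-19.6,"dy":0.1,"dz":-1.7,"wy":-0.123},
{"dx":-19.7,"dy":0.1,"dz":0.8,"wy":-0.123}
```

carry_out(
  moves=[
    {"hand": 0.45, "dx": -9.5, "dy": 0, "dz": -17.3, "wx": 0, "wy": -0.123, "wz": 0},
    {"hand": 0.45, "dx": -11.5, "dy": 0, "dz": -16, "wx": 0, "wy": -0.123, "wz": 0},
    {"hand": 0.45, "dx": -13.4, "dy": 0, "dz": -14.5, "wx": 0, "wy": -0.123, "wz": 0},
    {"hand": 0.45, "dx": -15.1, "dy": 0, "dz": -12.7, "wx": 0, "wy": -0.123, "wz": 0},
    {"hand": 0.45, "dx": -16.5, "dy": 0, "dz": -10.8, "wx": 0, "wy": -0.123, "wz": 0},
    {"hand": 0.45, "dx": -17.7, "dy": 0, "dz": -8.6, "wx": 0, "wy": -0.123, "wz": 0},
    {"hand": 0.45, "dx": -18.6, "dy": 0, "dz": -6.4, "wx": 0, "wy": -0.123, "wz": 0},
    {"hand": 0.45, "dx": -19.3, "dy": 0, "dz": -4.1, "wx": 0, "wy": -0.123, "wz": 0},
    {"hand": 0.45, "dx": -19.6, "dy": 0, "dz": -1.7, "wx": 0, "wy": -0.123, "wz": 0},
    {"hand": 0.45, "dx": -19.7, "dy": 0, "dz": 0.8, "wx": 0, "wy": -0.123, "wz": 0},
  ],
)

```text
time_s: 5.35
eef_pos: [0.5331, -0.0568, 0.1888]
tool_rot: [[0.421, 0.002, -0.907], [0.907, -0.0, 0.421], [0.0, -1.0, -0.002]]
contact_force: [1.2, 0.0, -0.0]
grip_width: 0.0387
```

carry_out(
  moves=[
    {"hand": 0.45, "dx": 0, "dy": 5, "dz": 0, "wx": 0, "wy": 0, "wz": 0},
    {"hand": 0.45, "dx": 0, "dy": 5, "dz": 0, "wx": 0, "wy": 0, "wz": 0},
    {"hand": 0.45, "dx": 0, "dy": 0, "dz": 0, "wx": 0, "wy": 0, "wz": 0},
  ],
)

```text
time_s: 5.6
eef_pos: [0.5335, -0.0556, 0.1776]
tool_rot: [[0.43, -0.0, -0.903], [0.903, 0.0, 0.43], [0.0, -1.0, 0.0]]
contact_force: [-0.7, -0.3, 0.4]
grip_width: 0.0387
```

```bash
python3 plan.py .5330 -.0566 .1395 1.133
```

```text
t 5.6 pos [ 0.5335 -0.0556  0.1776] psi 1.126 q7 1.05 tilt [-0.  0. -1.] tau 0.009 F [-0.7 -0.3  0.4] w 0.0387 n 2
{"dx":-0.6,"dy":19.0,"dz":0.0,"wy":-0.003},
{"dx":-0.6,"dy":19.0,"dz":0.0,"wy":-0.003}
```

carry_out(
  moves=[
    {"hand": 0.45, "dx": -0.6, "dy": 19, "dz": 0, "wx": 0, "wy": -0.003, "wz": 0},
    {"hand": 0.45, "dx": 0, "dy": 19, "dz": 0, "wx": 0, "wy": -0.003, "wz": 0},
    {"hand": 0.45, "dx": 0, "dy": 0, "dz": 0, "wx": 0, "wy": 0, "wz": 0},
    {"hand": 0.0, "dx": 0, "dy": 0, "dz": 0, "wx": 0, "wy": 0, "wz": 0},
    {"hand": 0.0, "dx": 0, "dy": 0, "dz": 0, "wx": 0, "wy": 0, "wz": 0},
    {"hand": 0.0, "dx": 0, "dy": 0, "dz": 0, "wx": 0, "wy": 0, "wz": 0},
    {"hand": 0.0, "dx": 0, "dy": 0, "dz": 0, "wx": 0, "wy": 0, "wz": 0},
  ],
)

```text
time_s: 6.18
eef_pos: [0.5335, -0.0577, 0.1414]
tool_rot: [[0.425, 0.001, -0.905], [0.905, -0.002, 0.425], [-0.001, -1.0, -0.002]]
contact_force: [-1.6, -7.3, 2.1]
grip_width: 0.0124
```

```bash
python3 plan.py .5330 -.0566 .1395 1.133
```

```text
t 6.18 pos [ 0.5335 -0.0577  0.1414] psi 1.132 q7 1.04 tilt [ 0.001 -0.002 -1.   ] tau -0.087 F [-1.6 -7.3  2.1] w 0.0124 n 1
{"dx":0.8,"dy":1.9,"dz":0.9,"wy":-0.001}
```

carry_out(
  moves=[
    {"hand": 0.0, "dx": -0.6, "dy": 0, "dz": 0, "wx": 0, "wy": 0.06, "wz": 0},
    {"hand": 0.0, "dx": 0, "dy": 0.2, "dz": 0, "wx": 0, "wy": 0.06, "wz": 0},
    {"hand": 0.0, "dx": 0, "dy": 0.2, "dz": 0, "wx": 0, "wy": 0.06, "wz": 0},
    {"hand": 0.0, "dx": 0, "dy": 0.2, "dz": 0, "wx": 0, "wy": 0.06, "wz": 0},
    {"hand": 0.0, "dx": 0, "dy": 0.2, "dz": 0, "wx": 0, "wy": 0.06, "wz": 0},
    {"hand": 0.0, "dx": 0, "dy": 0.2, "dz": 0, "wx": 0, "wy": 0.06, "wz": 0},
    {"hand": 0.0, "dx": 0, "dy": 0.2, "dz": 0, "wx": 0, "wy": 0.06, "wz": 0},
    {"hand": 0.0, "dx": 0, "dy": 0.2, "dz": 0, "wx": 0, "wy": 0.06, "wz": 0},
  ],
)

```text
time_s: 6.85
eef_pos: [0.5332, -0.0583, 0.1398]
tool_rot: [[0.797, 0.001, -0.605], [0.605, -0.002, 0.797], [-0.0, -1.0, -0.002]]
contact_force: [-0.6, -8.3, -4.0]
grip_width: 0.0121
```

```bash
python3 plan.py .5077 .0811 .186 2.556|head -1
```

```text
t 6.85 pos [ 0.5332 -0.0583  0.1398] psi 0.649 q7 0.71 tilt [ 0.001 -0.002 -1.   ] tau 0.171 F [-0.6 -8.3 -4. ] w 0.0121 n 16
```

carry_out(
  moves=[
    {"hand": 0.45, "dx": 0, "dy": 0, "dz": 0, "wx": 0, "wy": 0, "wz": 0},
    {"hand": 0.45, "dx": 0, "dy": 0, "dz": 0, "wx": 0, "wy": 0, "wz": 0},
    {"hand": 0.45, "dx": 0, "dy": -20, "dz": 0, "wx": 0, "wy": 0, "wz": 0},
    {"hand": 0.45, "dx": 0, "dy": -28, "dz": 0, "wx": 0, "wy": 0, "wz": 0},
  ],
)

```text
time_s: 7.18
eef_pos: [0.5323, -0.0567, 0.1865]
tool_rot: [[0.793, -0.002, -0.609], [0.609, 0.001, 0.793], [-0.002, -1.0, 0.002]]
contact_force: [0.5, -0.5, -0.0]
grip_width: 0.0383
```

```bash
python3 plan.py .5077 .0811 .186 2.556
```

```text
t 7.18 pos [ 0.5323 -0.0567  0.1865] psi 0.655 q7 0.72 tilt [-0.002  0.001 -1.   ] tau -0.018 F [ 0.5 -0.5 -0. ] w 0.0383 n 16
{"dx":4.0,"dy":0.0,"dz":7.8,"wy":-0.119},
{"dx":4.9,"dy":0.0,"dz":7.2,"wy":-0.119},
{"dx":5.7,"dy":0.0,"dz":6.6,"wy":-0.119},
{"dx":6.5,"dy":0.0,"dz":5.9,"wy":-0.119},
{"dx":7.1,"dy":0.0,"dz":5.1,"wy":-0.119},
{"dx":7.7,"dy":0.0,"dz":4.2,"wy":-0.119},
{"dx":8.1,"dy":0.0,"dz":3.2,"wy":-0.119},
{"dx":8.5,"dy":0.0,"dz":2.3,"wy":-0.119},
{"dx":8.7,"dy":0.0,"dz":1.2,"wy":-0.119},
{"dx":8.7,"dy":0.0,"dz":0.2,"wy":-0.119},
{"dx":8.7,"dy":0.0,"dz":-0.8,"wy":-0.119},
{"dx":8.5,"dy":0.0,"dz":-1.9,"wy":-0.119},
{"dx":8.3,"dy":0.0,"dz":-2.9,"wy":-0.119},
{"dx":7.9,"dy":0.0,"dz":-3.8,"wy":-0.119},
{"dx":7.4,"dy":0.0,"dz":-4.7,"wy":-0.119},
{"dx":6.7,"dy":0.0,"dz":-5.6,"wy":-0.119}
```

```bash
python3 plan.py .5077 .0811 .179 -.586
```

```text
t 7.18 pos [ 0.5323 -0.0567  0.1865] psi 0.655 q7 0.72 tilt [-0.002  0.001 -1.   ] tau -0.018 F [ 0.5 -0.5 -0. ] w 0.0383 n 10
{"dx":6.5,"dy":0.8,"dz":12.4,"wy":0.124},
{"dx":4.9,"dy":0.8,"dz":13.1,"wy":0.124},
{"dx":3.2,"dy":0.8,"dz":13.6,"wy":0.124},
{"dx":1.5,"dy":0.8,"dz":13.9,"wy":0.124},
{"dx":-0.2,"dy":0.8,"dz":14.0,"wy":0.124},
{"dx":-2.0,"dy":0.8,"dz":13.9,"wy":0.124},
{"dx":-3.7,"dy":0.8,"dz":13.5,"wy":0.124},
{"dx":-5.3,"dy":0.8,"dz":12.9,"wy":0.124},
{"dx":-6.9,"dy":0.8,"dz":12.2,"wy":0.124},
{"dx":-8.3,"dy":0.8,"dz":11.2,"wy":0.124}
```

carry_out(
  moves=[
    {"hand": 0.45, "dx": 6.5, "dy": 0, "dz": 12.4, "wx": 0, "wy": 0.124, "wz": 0},
    {"hand": 0.45, "dx": 4.9, "dy": 0, "dz": 13.1, "wx": 0, "wy": 0.124, "wz": 0},
    {"hand": 0.45, "dx": 3.2, "dy": 0, "dz": 13.6, "wx": 0, "wy": 0.124, "wz": 0},
    {"hand": 0.45, "dx": 1.5, "dy": 1, "dz": 13.9, "wx": 0, "wy": 0.124, "wz": 0},
    {"hand": 0.45, "dx": -0.2, "dy": 1, "dz": 14, "wx": 0, "wy": 0.124, "wz": 0},
    {"hand": 0.45, "dx": -2, "dy": 1, "dz": 13.9, "wx": 0, "wy": 0.124, "wz": 0},
    {"hand": 0.45, "dx": -3.7, "dy": 1, "dz": 13.5, "wx": 0, "wy": 0.124, "wz": 0},
    {"hand": 0.45, "dx": -5.3, "dy": 1, "dz": 12.9, "wx": 0, "wy": 0.124, "wz": 0},
    {"hand": 0.45, "dx": -6.9, "dy": 1, "dz": 12.2, "wx": 0, "wy": 0.124, "wz": 0},
    {"hand": 0.45, "dx": -8.3, "dy": 1, "dz": 11.2, "wx": 0, "wy": 0.124, "wz": 0},
  ],
)

```text
time_s: 8.02
eef_pos: [0.5087, 0.0819, 0.1803]
tool_rot: [[0.83, 0.001, 0.557], [-0.557, 0.001, 0.83], [0.0, -1.0, 0.001]]
contact_force: [0.3, 0.0, 0.6]
grip_width: 0.038
```

carry_out(
  moves=[
    {"hand": 0.45, "dx": 0, "dy": 0, "dz": 0, "wx": 0, "wy": 0, "wz": 0},
    {"hand": 0.45, "dx": 0, "dy": 0, "dz": 0, "wx": 0, "wy": 0, "wz": 0},
  ],
)

```text
time_s: 8.18
eef_pos: [0.5087, 0.0813, 0.1801]
tool_rot: [[0.835, 0.0, 0.55], [-0.55, 0.0, 0.835], [0.0, -1.0, 0.0]]
contact_force: [0.8, -0.8, 0.8]
grip_width: 0.0383
```

```bash
python3 plan.py .5077 .0805 .1395 -.586
```

```text
t 8.18 pos [0.5087 0.0813 0.1801] psi -0.582 q7 -0.38 tilt [ 0.  0. -1.] tau -0.003 F [ 0.8 -0.8  0.8] w 0.0383 n 2
{"dx":-0.2,"dy":20.3,"dz":-0.6,"wy":0.002},
{"dx":-0.2,"dy":20.3,"dz":-0.6,"wy":0.002}
```

carry_out(
  moves=[
    {"hand": 0.45, "dx": -0.2, "dy": 20.3, "dz": -0.6, "wx": 0, "wy": 0.002, "wz": 0},
    {"hand": 0.45, "dx": -0.2, "dy": 20.3, "dz": -0.6, "wx": 0, "wy": 0.002, "wz": 0},
    {"hand": 0.45, "dx": 0, "dy": 0, "dz": 0, "wx": 0, "wy": 0, "wz": 0},
    {"hand": 0.0, "dx": 0, "dy": 0, "dz": 0, "wx": 0, "wy": 0, "wz": 0},
    {"hand": 0.0, "dx": 0, "dy": 0, "dz": 0, "wx": 0, "wy": 0, "wz": 0},
    {"hand": 0.0, "dx": 0, "dy": 0, "dz": 0, "wx": 0, "wy": 0, "wz": 0},
    {"hand": 0.0, "dx": 0, "dy": 0, "dz": 0, "wx": 0, "wy": 0, "wz": 0},
  ],
)

```text
time_s: 8.77
eef_pos: [0.5073, 0.08, 0.1403]
tool_rot: [[0.831, -0.0, 0.556], [-0.556, 0.001, 0.831], [-0.001, -1.0, 0.001]]
contact_force: [-6.9, 1.5, 5.7]
grip_width: 0.0122
```

```bash
python3 plan.py .5077 .0811 .1395 -.586
```

```text
t 8.77 pos [0.5073 0.08   0.1403] psi -0.59 q7 -0.35 tilt [-0.     0.001 -1.   ] tau 0.033 F [-6.9  1.5  5.7] w 0.0122 n 1
{"dx":-0.3,"dy":0.8,"dz":1.1,"wy":-0.004}
```

carry_out(
  moves=[
    {"hand": 0.0, "dx": -0.5, "dy": 0, "dz": 0, "wx": 0, "wy": 0.06, "wz": 0},
    {"hand": 0.0, "dx": 0, "dy": 0.2, "dz": 0, "wx": 0, "wy": 0.06, "wz": 0},
    {"hand": 0.0, "dx": 0, "dy": 0.2, "dz": 0, "wx": 0, "wy": 0.06, "wz": 0},
    {"hand": 0.0, "dx": 0, "dy": 0.2, "dz": 0, "wx": 0, "wy": 0.06, "wz": 0},
    {"hand": 0.0, "dx": 0, "dy": 0.2, "dz": 0, "wx": 0, "wy": 0.06, "wz": 0},
    {"hand": 0.0, "dx": 0, "dy": 0.2, "dz": 0, "wx": 0, "wy": 0.06, "wz": 0},
    {"hand": 0.0, "dx": 0, "dy": 0.2, "dz": 0, "wx": 0, "wy": 0.06, "wz": 0},
    {"hand": 0.0, "dx": 0, "dy": 0.2, "dz": 0, "wx": 0, "wy": 0.06, "wz": 0},
  ],
)

```text
time_s: 9.43
eef_pos: [0.5071, 0.0801, 0.1386]
tool_rot: [[0.478, -0.0, 0.878], [-0.878, 0.001, 0.478], [-0.001, -1.0, 0.0]]
contact_force: [-3.2, 0.3, -4.8]
grip_width: 0.0119
```

```bash
python3 plan.py .5077 .0811 .186 2.556|head -1
```

```text
t 9.43 pos [0.5071 0.0801 0.1386] psi -1.072 q7 -0.68 tilt [-0.     0.001 -1.   ] tau 0.155 F [-3.2  0.3 -4.8] w 0.0119 n 22
```

carry_out(
  moves=[
    {"hand": 0.45, "dx": 0, "dy": 0, "dz": 0, "wx": 0, "wy": 0, "wz": 0},
    {"hand": 0.45, "dx": 0, "dy": 0, "dz": 0, "wx": 0, "wy": 0, "wz": 0},
    {"hand": 0.45, "dx": 0, "dy": -20, "dz": 0, "wx": 0, "wy": 0, "wz": 0},
    {"hand": 0.45, "dx": 0, "dy": -25, "dz": 0, "wx": 0, "wy": 0, "wz": 0},
  ],
)

```text
time_s: 9.77
eef_pos: [0.5069, 0.0798, 0.1829]
tool_rot: [[0.481, -0.002, 0.877], [-0.877, -0.001, 0.481], [-0.0, -1.0, -0.002]]
contact_force: [0.9, 0.3, 0.6]
grip_width: 0.0393
```

```bash
python3 plan.py .6707 -.0320 .179 -1.433
```

```text
t 9.77 pos [0.5069 0.0798 0.1829] psi -1.069 q7 -0.73 tilt [-0.002 -0.001 -1.   ] tau -0.0 F [0.9 0.3 0.6] w 0.0393 n 6
{"dx":29.5,"dy":0.7,"dz":15.0,"wy":0.061},
{"dx":28.5,"dy":0.7,"dz":16.7,"wy":0.061},
{"dx":27.4,"dy":0.7,"dz":18.4,"wy":0.061},
{"dx":26.3,"dy":0.7,"dz":20.1,"wy":0.061},
{"dx":25.0,"dy":0.7,"dz":21.6,"wy":0.061},
{"dx":23.6,"dy":0.7,"dz":23.1,"wy":0.061}
```

carry_out(
  moves=[
    {"hand": 0.45, "dx": 29.5, "dy": 0, "dz": 15, "wx": 0, "wy": 0.061, "wz": 0},
    {"hand": 0.45, "dx": 28.5, "dy": 0, "dz": 16.7, "wx": 0, "wy": 0.061, "wz": 0},
    {"hand": 0.45, "dx": 27.4, "dy": 0, "dz": 18.4, "wx": 0, "wy": 0.061, "wz": 0},
    {"hand": 0.45, "dx": 26.3, "dy": 1, "dz": 20.1, "wx": 0, "wy": 0.061, "wz": 0},
    {"hand": 0.45, "dx": 25, "dy": 1, "dz": 21.6, "wx": 0, "wy": 0.061, "wz": 0},
    {"hand": 0.45, "dx": 23.6, "dy": 1, "dz": 23.1, "wx": 0, "wy": 0.061, "wz": 0},
    {"hand": 0.45, "dx": 0, "dy": 0, "dz": 0, "wx": 0, "wy": 0, "wz": 0},
    {"hand": 0.45, "dx": 0, "dy": 0, "dz": 0, "wx": 0, "wy": 0, "wz": 0},
    {"hand": 0.45, "dx": 0, "dy": 0, "dz": 0, "wx": 0, "wy": 0, "wz": 0},
  ],
)

```text
time_s: 10.52
eef_pos: [0.6704, -0.0321, 0.18]
tool_rot: [[0.135, -0.0, 0.991], [-0.991, 0.0, 0.135], [-0.0, -1.0, -0.0]]
contact_force: [-0.3, 1.0, -0.5]
grip_width: 0.0385
```

```bash
python3 plan.py .6707 -.0320 .1395 -1.433
```

```text
t 10.52 pos [ 0.6704 -0.0321  0.18  ] psi -1.435 q7 -1.01 tilt [-0.  0. -1.] tau 0.02 F [-0.3  1.  -0.5] w 0.0385 n 2
{"dx":-0.0,"dy":20.2,"dz":0.1,"wy":-0.001},
{"dx":-0.0,"dy":20.2,"dz":0.1,"wy":-0.001}
```

carry_out(
  moves=[
    {"hand": 0.45, "dx": 0, "dy": 20.2, "dz": 0, "wx": 0, "wy": 0, "wz": 0},
    {"hand": 0.45, "dx": 0, "dy": 20.2, "dz": 0, "wx": 0, "wy": 0, "wz": 0},
    {"hand": 0.45, "dx": 0, "dy": 0, "dz": 0, "wx": 0, "wy": 0, "wz": 0},
    {"hand": 0.0, "dx": 0, "dy": 0, "dz": 0, "wx": 0, "wy": 0, "wz": 0},
    {"hand": 0.0, "dx": 0, "dy": 0, "dz": 0, "wx": 0, "wy": 0, "wz": 0},
    {"hand": 0.0, "dx": 0, "dy": 0, "dz": 0, "wx": 0, "wy": 0, "wz": 0},
    {"hand": 0.0, "dx": 0, "dy": 0, "dz": 0, "wx": 0, "wy": 0, "wz": 0},
  ],
)

```text
time_s: 11.1
eef_pos: [0.671, -0.0322, 0.1407]
tool_rot: [[0.134, 0.001, 0.991], [-0.991, -0.0, 0.134], [0.0, -1.0, 0.001]]
contact_force: [-2.2, 0.7, 7.7]
grip_width: 0.0118
```

```bash
python3 plan.py .6707 -.0320 .1395 -1.433
```

```text
t 11.1 pos [ 0.671  -0.0322  0.1407] psi -1.437 q7 -0.99 tilt [ 0.001 -0.    -1.   ] tau 0.107 F [-2.2  0.7  7.7] w 0.0118 n 1
{"dx":-0.2,"dy":1.2,"dz":-0.2,"wy":-0.004}
```

carry_out(
  moves=[
    {"hand": 0.0, "dx": 0, "dy": 0, "dz": 0, "wx": 0, "wy": 0.06, "wz": 0},
    {"hand": 0.0, "dx": 0, "dy": 0.2, "dz": 0, "wx": 0, "wy": 0.06, "wz": 0},
    {"hand": 0.0, "dx": 0, "dy": 0.2, "dz": 0, "wx": 0, "wy": 0.06, "wz": 0},
    {"hand": 0.0, "dx": 0, "dy": 0.2, "dz": 0, "wx": 0, "wy": 0.06, "wz": 0},
    {"hand": 0.0, "dx": 0, "dy": 0.2, "dz": 0, "wx": 0, "wy": 0.06, "wz": 0},
    {"hand": 0.0, "dx": 0, "dy": 0.2, "dz": 0, "wx": 0, "wy": 0.06, "wz": 0},
    {"hand": 0.0, "dx": 0, "dy": 0.2, "dz": 0, "wx": 0, "wy": 0.06, "wz": 0},
    {"hand": 0.0, "dx": 0, "dy": 0.2, "dz": 0, "wx": 0, "wy": 0.06, "wz": 0},
  ],
)

```text
time_s: 11.77
eef_pos: [0.6709, -0.0326, 0.1389]
tool_rot: [[-0.342, 0.001, 0.94], [-0.94, -0.001, -0.342], [0.0, -1.0, 0.001]]
contact_force: [-1.1, -2.6, 2.5]
grip_width: 0.0122
```

```bash
python3 plan.py .5077 .0811 .186 2.556|head -1
```

```text
t 11.77 pos [ 0.6709 -0.0326  0.1389] psi -1.92 q7 -1.4 tilt [ 0.001 -0.001 -1.   ] tau 0.197 F [-1.1 -2.6  2.5] w 0.0122 n 15
```

carry_out(
  moves=[
    {"hand": 0.45, "dx": 0, "dy": 0, "dz": 0, "wx": 0, "wy": 0, "wz": 0},
    {"hand": 0.45, "dx": 0, "dy": 0, "dz": 0, "wx": 0, "wy": 0, "wz": 0},
    {"hand": 0.45, "dx": 0, "dy": -20, "dz": 0, "wx": 0, "wy": 0, "wz": 0},
    {"hand": 0.45, "dx": 0, "dy": -25, "dz": 0, "wx": 0, "wy": 0, "wz": 0},
  ],
)

```text
time_s: 12.1
eef_pos: [0.6702, -0.0318, 0.1823]
tool_rot: [[-0.337, -0.002, 0.941], [-0.942, 0.0, -0.337], [0.0, -1.0, -0.002]]
contact_force: [0.0, -0.3, 0.5]
grip_width: 0.038
```

```bash
python3 - <<'E'
from plan import *
from station import vision
goto(.6454,.1057,.179,-.106)
d=vision.snapshot("scene");d2=vision.snapshot("top"); pickle.dump({"scene":d,"top":d2},open("d1.pkl","wb"))
cv2.imwrite("pics/s2.png",cv2.resize(d["img"][95:245,150:330,::-1],None,fx=4,fy=4,interpolation=cv2.INTER_CUBIC))
E
```

```text
t 12.1 pos [ 0.6702 -0.0318  0.1823] psi -1.915 q7 -1.43 tilt [-0.002  0.    -1.   ] tau -0.022 F [ 0.  -0.3  0.5] w 0.038 n 15
{"dx":-8.1,"dy":0.2,"dz":-4.6,"wy":-0.121},
{"dx":-8.6,"dy":0.2,"dz":-3.6,"wy":-0.121},
{"dx":-8.9,"dy":0.2,"dz":-2.6,"wy":-0.121},
{"dx":-9.2,"dy":0.2,"dz":-1.5,"wy":-0.121},
{"dx":-9.3,"dy":0.2,"dz":-0.4,"wy":-0.121},
{"dx":-9.3,"dy":0.2,"dz":0.8,"wy":-0.121},
{"dx":-9.1,"dy":0.2,"dz":1.9,"wy":-0.121},
{"dx":-8.8,"dy":0.2,"dz":2.9,"wy":-0.121},
{"dx":-8.4,"dy":0.2,"dz":4.0,"wy":-0.121},
{"dx":-7.9,"dy":0.2,"dz":5.0,"wy":-0.121},
{"dx":-7.2,"dy":0.2,"dz":5.9,"wy":-0.121},
{"dx":-6.5,"dy":0.2,"dz":6.7,"wy":-0.121},
{"dx":-5.6,"dy":0.2,"dz":7.4,"wy":-0.121},
{"dx":-4.7,"dy":0.2,"dz":8.1,"wy":-0.121},
{"dx":-3.7,"dy":0.2,"dz":8.6,"wy":-0.121}
```

View pics/s2.png

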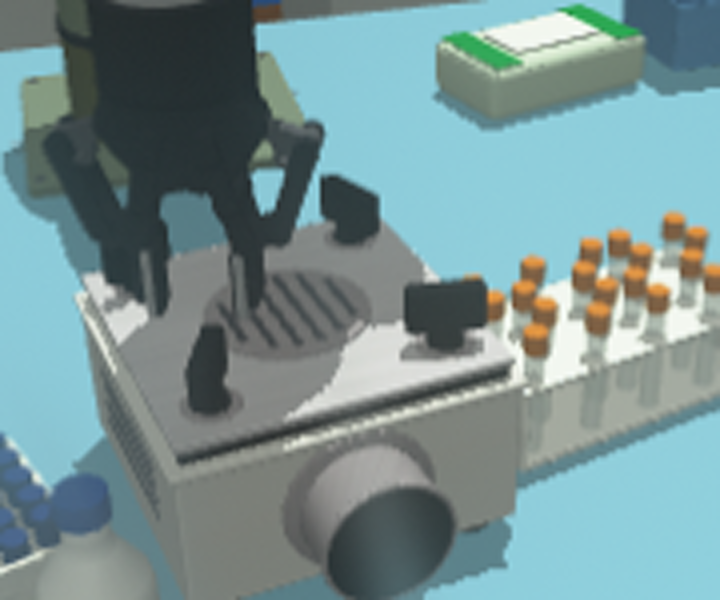

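carry_out(
  moves=[
    {"hand": 0.45, "dx": -8.1, "dy": 0, "dz": -4.6, "wx": 0, "wy": -0.121, "wz": 0},
    {"hand": 0.45, "dx": -8.6, "dy": 0, "dz": -3.6, "wx": 0, "wy": -0.121, "wz": 0},
    {"hand": 0.45, "dx": -8.9, "dy": 0, "dz": -2.6, "wx": 0, "wy": -0.121, "wz": 0},
    {"hand": 0.45, "dx": -9.2, "dy": 0, "dz": -1.5, "wx": 0, "wy": -0.121, "wz": 0},
    {"hand": 0.45, "dx": -9.3, "dy": 0, "dz": -0.4, "wx": 0, "wy": -0.121, "wz": 0},
    {"hand": 0.45, "dx": -9.3, "dy": 0, "dz": 0.8, "wx": 0, "wy": -0.121, "wz": 0},
    {"hand": 0.45, "dx": -9.1, "dy": 0, "dz": 1.9, "wx": 0, "wy": -0.121, "wz": 0},
    {"hand": 0.45, "dx": -8.8, "dy": 0, "dz": 2.9, "wx": 0, "wy": -0.121, "wz": 0},
    {"hand": 0.45, "dx": -8.4, "dy": 1, "dz": 4, "wx": 0, "wy": -0.121, "wz": 0},
  ],
)

```text
time_s: 12.95
eef_pos: [0.6561, 0.0509, 0.1821]
tool_rot: [[0.682, 0.001, 0.731], [-0.731, 0.0, 0.682], [0.0, -1.0, 0.001]]
contact_force: [-0.4, 0.1, 0.5]
grip_width: 0.0387
```

carry_out(
  moves=[
    {"hand": 0.45, "dx": -7.9, "dy": 1, "dz": 5, "wx": 0, "wy": -0.121, "wz": 0},
    {"hand": 0.45, "dx": -7.2, "dy": 1, "dz": 5.9, "wx": 0, "wy": -0.121, "wz": 0},
    {"hand": 0.45, "dx": -6.5, "dy": 1, "dz": 6.7, "wx": 0, "wy": -0.121, "wz": 0},
    {"hand": 0.45, "dx": -5.6, "dy": 1, "dz": 7.4, "wx": 0, "wy": -0.121, "wz": 0},
    {"hand": 0.45, "dx": -4.7, "dy": 1, "dz": 8.1, "wx": 0, "wy": -0.121, "wz": 0},
    {"hand": 0.45, "dx": -3.7, "dy": 1, "dz": 8.6, "wx": 0, "wy": -0.121, "wz": 0},
    {"hand": 0.45, "dx": 0, "dy": 0, "dz": 0, "wx": 0, "wy": 0, "wz": 0},
    {"hand": 0.45, "dx": 0, "dy": 0, "dz": 0, "wx": 0, "wy": 0, "wz": 0},
  ],
)

```text
time_s: 13.62
eef_pos: [0.646, 0.1054, 0.176]
tool_rot: [[0.995, 0.0, 0.104], [-0.104, 0.0, 0.995], [0.0, -1.0, 0.0]]
contact_force: [-0.1, -0.5, 0.1]
grip_width: 0.0383
```

```bash
python3 plan.py .6452 .1057 .1377 -.106
```

```text
t 13.62 pos [0.646  0.1054 0.176 ] psi -0.104 q7 -0.08 tilt [ 0.  0. -1.] tau -0.007 F [-0.1 -0.5  0.1] w 0.0383 n 2
{"dx":-0.4,"dy":19.2,"dz":0.1,"wy":0.001},
{"dx":-0.4,"dy":19.2,"dz":0.1,"wy":0.001}
```

Grip knob 4 and turn +0.16 as a first part of pass 2.

carry_out(
  moves=[
    {"hand": 0.45, "dx": -0.4, "dy": 19.2, "dz": 0, "wx": 0, "wy": 0, "wz": 0},
    {"hand": 0.45, "dx": -0.4, "dy": 19.2, "dz": 0, "wx": 0, "wy": 0, "wz": 0},
    {"hand": 0.45, "dx": 0, "dy": 0, "dz": 0, "wx": 0, "wy": 0, "wz": 0},
    {"hand": 0.0, "dx": 0, "dy": 0, "dz": 0, "wx": 0, "wy": 0, "wz": 0},
    {"hand": 0.0, "dx": 0, "dy": 0, "dz": 0, "wx": 0, "wy": 0, "wz": 0},
    {"hand": 0.0, "dx": 0, "dy": 0, "dz": 0, "wx": 0, "wy": 0, "wz": 0},
    {"hand": 0.0, "dx": 0, "dy": 0, "dz": 0, "wx": 0, "wy": 0, "wz": 0},
  ],
)

```text
time_s: 14.2
eef_pos: [0.6453, 0.105, 0.1388]
tool_rot: [[0.995, 0.001, 0.103], [-0.103, -0.0, 0.995], [0.001, -1.0, -0.0]]
contact_force: [-5.6, -1.5, 8.6]
grip_width: 0.012
```

carry_out(
  moves=[
    {"hand": 0.0, "dx": 0, "dy": 0.2, "dz": 0, "wx": 0, "wy": 0.04, "wz": 0},
    {"hand": 0.0, "dx": 0, "dy": 0.2, "dz": 0, "wx": 0, "wy": 0.04, "wz": 0},
    {"hand": 0.0, "dx": 0, "dy": 0.2, "dz": 0, "wx": 0, "wy": 0.04, "wz": 0},
    {"hand": 0.0, "dx": 0, "dy": 0.2, "dz": 0, "wx": 0, "wy": 0.04, "wz": 0},
  ],
)

```text
time_s: 14.53
eef_pos: [0.6453, 0.1051, 0.1382]
tool_rot: [[0.965, 0.001, 0.262], [-0.262, -0.0, 0.965], [0.001, -1.0, 0.0]]
contact_force: [-6.9, -1.4, 11.1]
grip_width: 0.0117
```

```bash
python3 plan.py .6452 .1057 .1377 -.106|head -1
```

```text
t 14.53 pos [0.6453 0.1051 0.1382] psi -0.265 q7 -0.19 tilt [ 0.001 -0.    -1.   ] tau 0.157 F [-6.9 -1.4 11.1] w 0.0117 n 2
```

carry_out(
  moves=[
    {"hand": 0.0, "dx": 0, "dy": 0.15, "dz": 0, "wx": 0, "wy": 0.04, "wz": 0},
    {"hand": 0.0, "dx": 0, "dy": 0.15, "dz": 0, "wx": 0, "wy": 0.04, "wz": 0},
  ],
)

```text
time_s: 14.7
eef_pos: [0.6452, 0.1051, 0.1379]
tool_rot: [[0.941, 0.001, 0.338], [-0.338, -0.0, 0.941], [0.001, -1.0, 0.0]]
contact_force: [-7.2, -2.1, 10.3]
grip_width: 0.0122
```

```bash
python3 plan.py .6452 .1057 .1377 -.106|head -1
```

```text
t 14.7 pos [0.6452 0.1051 0.1379] psi -0.345 q7 -0.25 tilt [ 0.001 -0.    -1.   ] tau 0.079 F [-7.2 -2.1 10.3] w 0.0122 n 2
```

carry_out(
  moves=[
    {"hand": 0.0, "dx": 0, "dy": 0.15, "dz": 0, "wx": 0, "wy": 0.04, "wz": 0},
    {"hand": 0.0, "dx": 0, "dy": 0.15, "dz": 0, "wx": 0, "wy": 0.04, "wz": 0},
  ],
)

```text
time_s: 14.87
eef_pos: [0.6452, 0.1051, 0.1375]
tool_rot: [[0.911, 0.001, 0.412], [-0.412, -0.0, 0.911], [0.001, -1.0, 0.0]]
contact_force: [-7.4, -2.5, 10.9]
grip_width: 0.0116
```

```bash
python3 plan.py .6452 .1057 .1377 -.106|head -1
```

```text
t 14.87 pos [0.6452 0.1051 0.1375] psi -0.425 q7 -0.32 tilt [ 0.001 -0.    -1.   ] tau 0.136 F [-7.4 -2.5 10.9] w 0.0116 n 3
```

carry_out(
  moves=[
    {"hand": 0.45, "dx": 0, "dy": 0, "dz": 0, "wx": 0, "wy": 0, "wz": 0},
    {"hand": 0.45, "dx": 0, "dy": 0, "dz": 0, "wx": 0, "wy": 0, "wz": 0},
    {"hand": 0.45, "dx": 0, "dy": -20, "dz": 0, "wx": 0, "wy": 0, "wz": 0},
    {"hand": 0.45, "dx": 0, "dy": -23, "dz": 0, "wx": 0, "wy": 0, "wz": 0},
  ],
)

```text
time_s: 15.2
eef_pos: [0.6448, 0.1054, 0.1789]
tool_rot: [[0.913, -0.002, 0.409], [-0.409, -0.0, 0.913], [-0.001, -1.0, -0.001]]
contact_force: [-0.6, -0.2, 1.0]
grip_width: 0.0383
```

```bash
python3 plan.py .5332 -.0577 .176 .649
```

```text
t 15.2 pos [0.6448 0.1054 0.1789] psi -0.421 q7 -0.33 tilt [-0.002 -0.    -1.   ] tau -0.012 F [-0.6 -0.2  1. ] w 0.0383 n 9
{"dx":-3.9,"dy":0.3,"dz":-21.6,"wy":-0.119},
{"dx":-6.4,"dy":0.3,"dz":-21.0,"wy":-0.119},
{"dx":-8.9,"dy":0.3,"dz":-20.1,"wy":-0.119},
{"dx":-11.2,"dy":0.3,"dz":-18.9,"wy":-0.119},
{"dx":-13.4,"dy":0.3,"dz":-17.4,"wy":-0.119},
{"dx":-15.3,"dy":0.3,"dz":-15.7,"wy":-0.119},
{"dx":-17.1,"dy":0.3,"dz":-13.8,"wy":-0.119},
{"dx":-18.6,"dy":0.3,"dz":-11.7,"wy":-0.119},
{"dx":-19.9,"dy":0.3,"dz":-9.4,"wy":-0.119}
```

carry_out(
  moves=[
    {"hand": 0.45, "dx": -3.9, "dy": 0, "dz": -21.6, "wx": 0, "wy": -0.119, "wz": 0},
    {"hand": 0.45, "dx": -6.4, "dy": 0, "dz": -21, "wx": 0, "wy": -0.119, "wz": 0},
    {"hand": 0.45, "dx": -8.9, "dy": 0, "dz": -20.1, "wx": 0, "wy": -0.119, "wz": 0},
    {"hand": 0.45, "dx": -11.2, "dy": 0, "dz": -18.9, "wx": 0, "wy": -0.119, "wz": 0},
    {"hand": 0.45, "dx": -13.4, "dy": 0, "dz": -17.4, "wx": 0, "wy": -0.119, "wz": 0},
    {"hand": 0.45, "dx": -15.3, "dy": 0, "dz": -15.7, "wx": 0, "wy": -0.119, "wz": 0},
    {"hand": 0.45, "dx": -17.1, "dy": 1, "dz": -13.8, "wx": 0, "wy": -0.119, "wz": 0},
    {"hand": 0.45, "dx": -18.6, "dy": 1, "dz": -11.7, "wx": 0, "wy": -0.119, "wz": 0},
    {"hand": 0.45, "dx": -19.9, "dy": 1, "dz": -9.4, "wx": 0, "wy": -0.119, "wz": 0},
  ],
)

```text
time_s: 15.95
eef_pos: [0.5332, -0.0585, 0.1766]
tool_rot: [[0.792, 0.001, -0.61], [0.61, -0.0, 0.792], [0.001, -1.0, -0.001]]
contact_force: [0.1, -0.3, -0.1]
grip_width: 0.0385
```

carry_out(
  moves=[
    {"hand": 0.45, "dx": 0, "dy": 0, "dz": 0, "wx": 0, "wy": 0, "wz": 0},
    {"hand": 0.45, "dx": 0, "dy": 0, "dz": 0, "wx": 0, "wy": 0, "wz": 0},
  ],
)

```text
time_s: 16.12
eef_pos: [0.5336, -0.0587, 0.1767]
tool_rot: [[0.798, 0.001, -0.603], [0.603, -0.0, 0.798], [0.001, -1.0, -0.001]]
contact_force: [-0.0, 0.0, 0.2]
grip_width: 0.0384
```

```bash
python3 plan.py .5332 -.0577 .1377 .649
```

```text
t 16.12 pos [ 0.5336 -0.0587  0.1767] psi 0.647 q7 0.78 tilt [ 0.001 -0.    -1.   ] tau 0.016 F [-0.   0.   0.2] w 0.0384 n 2
{"dx":0.1,"dy":19.5,"dz":0.5,"wy":-0.001},
{"dx":0.1,"dy":19.5,"dz":0.5,"wy":-0.001}
```

carry_out(
  moves=[
    {"hand": 0.45, "dx": 0, "dy": 19.5, "dz": 0.5, "wx": 0, "wy": 0, "wz": 0},
    {"hand": 0.45, "dx": 0, "dy": 19.5, "dz": 0.5, "wx": 0, "wy": 0, "wz": 0},
    {"hand": 0.45, "dx": 0, "dy": 0, "dz": 0, "wx": 0, "wy": 0, "wz": 0},
    {"hand": 0.0, "dx": 0, "dy": 0, "dz": 0, "wx": 0, "wy": 0, "wz": 0},
    {"hand": 0.0, "dx": 0, "dy": 0, "dz": 0, "wx": 0, "wy": 0, "wz": 0},
    {"hand": 0.0, "dx": 0, "dy": 0, "dz": 0, "wx": 0, "wy": 0, "wz": 0},
    {"hand": 0.0, "dx": 0, "dy": 0, "dz": 0, "wx": 0, "wy": 0, "wz": 0},
  ],
)

```text
time_s: 16.7
eef_pos: [0.5326, -0.0573, 0.1382]
tool_rot: [[0.797, -0.0, -0.604], [0.604, -0.001, 0.797], [-0.001, -1.0, -0.0]]
contact_force: [-6.4, -3.0, 3.0]
grip_width: 0.0122
```

carry_out(
  moves=[
    {"hand": 0.0, "dx": 0, "dy": 0.2, "dz": 0, "wx": 0, "wy": 0.04, "wz": 0},
    {"hand": 0.0, "dx": 0, "dy": 0.2, "dz": 0, "wx": 0, "wy": 0.04, "wz": 0},
    {"hand": 0.0, "dx": 0, "dy": 0.2, "dz": 0, "wx": 0, "wy": 0.04, "wz": 0},
    {"hand": 0.0, "dx": 0, "dy": 0.2, "dz": 0, "wx": 0, "wy": 0.04, "wz": 0},
  ],
)

```text
time_s: 17.03
eef_pos: [0.5326, -0.0573, 0.1376]
tool_rot: [[0.884, -0.0, -0.467], [0.467, -0.001, 0.884], [-0.0, -1.0, -0.001]]
contact_force: [-7.1, -3.6, 8.0]
grip_width: 0.0121
```

```bash
python3 plan.py .6452 .1057 .1377 -.106|head -1
```

```text
t 17.03 pos [ 0.5326 -0.0573  0.1376] psi 0.486 q7 0.67 tilt [-0.    -0.001 -1.   ] tau 0.151 F [-7.1 -3.6  8. ] w 0.0121 n 6
```

carry_out(
  moves=[
    {"hand": 0.0, "dx": 0, "dy": 0.15, "dz": 0, "wx": 0, "wy": 0.04, "wz": 0},
    {"hand": 0.0, "dx": 0, "dy": 0.15, "dz": 0, "wx": 0, "wy": 0.04, "wz": 0},
  ],
)

```text
time_s: 17.2
eef_pos: [0.5326, -0.0573, 0.1373]
tool_rot: [[0.918, -0.0, -0.395], [0.395, -0.001, 0.918], [-0.0, -1.0, -0.001]]
contact_force: [-7.9, -3.7, 7.1]
grip_width: 0.0119
```

```bash
python3 plan.py .6452 .1057 .1377 -.106|head -1
```

```text
t 17.2 pos [ 0.5326 -0.0573  0.1373] psi 0.407 q7 0.62 tilt [-0.    -0.001 -1.   ] tau 0.178 F [-7.9 -3.7  7.1] w 0.0119 n 6
```

carry_out(
  moves=[
    {"hand": 0.0, "dx": 0, "dy": 0.15, "dz": 0, "wx": 0, "wy": 0.04, "wz": 0},
    {"hand": 0.0, "dx": 0, "dy": 0.15, "dz": 0, "wx": 0, "wy": 0.04, "wz": 0},
  ],
)

```text
time_s: 17.37
eef_pos: [0.5326, -0.0574, 0.137]
tool_rot: [[0.947, -0.0, -0.321], [0.321, -0.001, 0.947], [-0.0, -1.0, -0.001]]
contact_force: [-7.1, -2.9, 7.8]
grip_width: 0.0125
```

```bash
python3 plan.py .6452 .1057 .1377 -.106|head -1
```

```text
t 17.37 pos [ 0.5326 -0.0574  0.137 ] psi 0.326 q7 0.57 tilt [-0.    -0.001 -1.   ] tau 0.189 F [-7.1 -2.9  7.8] w 0.0125 n 6
```

carry_out(
  moves=[
    {"hand": 0.45, "dx": 0, "dy": 0, "dz": 0, "wx": 0, "wy": 0, "wz": 0},
    {"hand": 0.45, "dx": 0, "dy": 0, "dz": 0, "wx": 0, "wy": 0, "wz": 0},
    {"hand": 0.45, "dx": 0, "dy": -20, "dz": 0, "wx": 0, "wy": 0, "wz": 0},
    {"hand": 0.45, "dx": 0, "dy": -23, "dz": 0, "wx": 0, "wy": 0, "wz": 0},
  ],
)

```text
time_s: 17.7
eef_pos: [0.5327, -0.0567, 0.1791]
tool_rot: [[0.946, -0.001, -0.324], [0.324, 0.0, 0.946], [-0.001, -1.0, 0.001]]
contact_force: [0.2, 0.7, 1.2]
grip_width: 0.0386
```

```bash
python3 plan.py .5070 .0801 .176 -1.072
```

```text
t 17.7 pos [ 0.5327 -0.0567  0.1791] psi 0.33 q7 0.55 tilt [-0.001  0.    -1.   ] tau 0.012 F [0.2 0.7 1.2] w 0.0386 n 12
{"dx":1.7,"dy":0.3,"dz":11.5,"wy":0.117},
{"dx":0.3,"dy":0.3,"dz":11.6,"wy":0.117},
{"dx":-1.0,"dy":0.3,"dz":11.6,"wy":0.117},
{"dx":-2.4,"dy":0.3,"dz":11.4,"wy":0.117},
{"dx":-3.7,"dy":0.3,"dz":11.0,"wy":0.117},
{"dx":-4.9,"dy":0.3,"dz":10.5,"wy":0.117},
{"dx":-6.1,"dy":0.3,"dz":9.8,"wy":0.117},
{"dx":-7.2,"dy":0.3,"dz":9.1,"wy":0.117},
{"dx":-8.2,"dy":0.3,"dz":8.2,"wy":0.117},
{"dx":-9.1,"dy":0.3,"dz":7.1,"wy":0.117},
{"dx":-9.9,"dy":0.3,"dz":6.0,"wy":0.117},
{"dx":-10.5,"dy":0.3,"dz":4.8,"wy":0.117}
```

carry_out(
  moves=[
    {"hand": 0.45, "dx": 1.7, "dy": 0, "dz": 11.5, "wx": 0, "wy": 0.117, "wz": 0},
    {"hand": 0.45, "dx": 0.3, "dy": 0, "dz": 11.6, "wx": 0, "wy": 0.117, "wz": 0},
    {"hand": 0.45, "dx": -1, "dy": 0, "dz": 11.6, "wx": 0, "wy": 0.117, "wz": 0},
    {"hand": 0.45, "dx": -2.4, "dy": 0, "dz": 11.4, "wx": 0, "wy": 0.117, "wz": 0},
    {"hand": 0.45, "dx": -3.7, "dy": 0, "dz": 11, "wx": 0, "wy": 0.117, "wz": 0},
    {"hand": 0.45, "dx": -4.9, "dy": 0, "dz": 10.5, "wx": 0, "wy": 0.117, "wz": 0},
    {"hand": 0.45, "dx": -6.1, "dy": 0, "dz": 9.8, "wx": 0, "wy": 0.117, "wz": 0},
    {"hand": 0.45, "dx": -7.2, "dy": 0, "dz": 9.1, "wx": 0, "wy": 0.117, "wz": 0},
    {"hand": 0.45, "dx": -8.2, "dy": 0, "dz": 8.2, "wx": 0, "wy": 0.117, "wz": 0},
    {"hand": 0.45, "dx": -9.1, "dy": 0, "dz": 7.1, "wx": 0, "wy": 0.117, "wz": 0},
  ],
)

```text
time_s: 18.53
eef_pos: [0.5121, 0.0581, 0.1793]
tool_rot: [[0.663, 0.001, 0.748], [-0.748, 0.001, 0.663], [0.0, -1.0, 0.001]]
contact_force: [0.4, 0.6, 0.3]
grip_width: 0.0382
```

carry_out(
  moves=[
    {"hand": 0.45, "dx": -9.9, "dy": 1, "dz": 6, "wx": 0, "wy": 0.117, "wz": 0},
    {"hand": 0.45, "dx": -10.5, "dy": 2, "dz": 4.8, "wx": 0, "wy": 0.117, "wz": 0},
    {"hand": 0.45, "dx": 0, "dy": 0, "dz": 0, "wx": 0, "wy": 0, "wz": 0},
    {"hand": 0.45, "dx": 0, "dy": 0, "dz": 0, "wx": 0, "wy": 0, "wz": 0},
  ],
)

```text
time_s: 18.87
eef_pos: [0.5077, 0.0804, 0.176]
tool_rot: [[0.48, 0.0, 0.877], [-0.877, 0.0, 0.48], [0.0, -1.0, 0.0]]
contact_force: [-0.1, -0.7, 0.8]
grip_width: 0.0384
```

```bash
python3 plan.py .5070 .0801 .1377 -1.072
```

```text
t 18.87 pos [0.5077 0.0804 0.176 ] psi -1.07 q7 -0.66 tilt [ 0.  0. -1.] tau -0.026 F [-0.1 -0.7  0.8] w 0.0384 n 2
{"dx":-0.1,"dy":19.1,"dz":-0.4,"wy":0.001},
{"dx":-0.1,"dy":19.1,"dz":-0.4,"wy":0.001}
```

carry_out(
  moves=[
    {"hand": 0.45, "dx": 0, "dy": 19.1, "dz": -0.4, "wx": 0, "wy": 0, "wz": 0},
    {"hand": 0.45, "dx": 0, "dy": 19.1, "dz": -0.4, "wx": 0, "wy": 0, "wz": 0},
    {"hand": 0.45, "dx": 0, "dy": 0, "dz": 0, "wx": 0, "wy": 0, "wz": 0},
    {"hand": 0.0, "dx": 0, "dy": 0, "dz": 0, "wx": 0, "wy": 0, "wz": 0},
    {"hand": 0.0, "dx": 0, "dy": 0, "dz": 0, "wx": 0, "wy": 0, "wz": 0},
    {"hand": 0.0, "dx": 0, "dy": 0, "dz": 0, "wx": 0, "wy": 0, "wz": 0},
    {"hand": 0.0, "dx": 0, "dy": 0, "dz": 0, "wx": 0, "wy": 0, "wz": 0},
  ],
)

```text
time_s: 19.45
eef_pos: [0.5069, 0.0799, 0.1388]
tool_rot: [[0.477, 0.0, 0.879], [-0.879, 0.001, 0.477], [-0.001, -1.0, 0.001]]
contact_force: [-4.8, 3.3, 8.4]
grip_width: 0.012
```

carry_out(
  moves=[
    {"hand": 0.0, "dx": 0, "dy": 0.2, "dz": 0, "wx": 0, "wy": 0.04, "wz": 0},
    {"hand": 0.0, "dx": 0, "dy": 0.2, "dz": 0, "wx": 0, "wy": 0.04, "wz": 0},
    {"hand": 0.0, "dx": 0, "dy": 0.2, "dz": 0, "wx": 0, "wy": 0.04, "wz": 0},
    {"hand": 0.0, "dx": 0, "dy": 0.2, "dz": 0, "wx": 0, "wy": 0.04, "wz": 0},
  ],
)

```text
time_s: 19.78
eef_pos: [0.5069, 0.08, 0.1381]
tool_rot: [[0.329, 0.001, 0.944], [-0.944, 0.002, 0.329], [-0.001, -1.0, 0.001]]
contact_force: [-7.0, 4.5, 12.6]
grip_width: 0.0123
```

```bash
python3 plan.py .6452 .1057 .1377 -.106|head -1
```

```text
t 19.78 pos [0.5069 0.08   0.1381] psi -1.235 q7 -0.73 tilt [ 0.001  0.002 -1.   ] tau 0.142 F [-7.   4.5 12.6] w 0.0123 n 10
```

carry_out(
  moves=[
    {"hand": 0.0, "dx": 0, "dy": 0.15, "dz": 0, "wx": 0, "wy": 0.04, "wz": 0},
    {"hand": 0.0, "dx": 0, "dy": 0.15, "dz": 0, "wx": 0, "wy": 0.04, "wz": 0},
  ],
)

```text
time_s: 19.95
eef_pos: [0.5068, 0.0801, 0.1378]
tool_rot: [[0.253, 0.0, 0.968], [-0.968, 0.002, 0.253], [-0.002, -1.0, 0.001]]
contact_force: [-6.9, 4.4, 14.0]
grip_width: 0.0119
```

```bash
python3 plan.py .6452 .1057 .1377 -.106|head -1
```

```text
t 19.95 pos [0.5068 0.0801 0.1378] psi -1.315 q7 -0.78 tilt [ 0.     0.002 -1.   ] tau 0.158 F [-6.9  4.4 14. ] w 0.0119 n 10
```

carry_out(
  moves=[
    {"hand": 0.0, "dx": 0, "dy": 0.15, "dz": 0, "wx": 0, "wy": 0.04, "wz": 0},
    {"hand": 0.0, "dx": 0, "dy": 0.15, "dz": 0, "wx": 0, "wy": 0.04, "wz": 0},
  ],
)

```text
time_s: 20.12
eef_pos: [0.5068, 0.0802, 0.1377]
tool_rot: [[0.175, 0.0, 0.985], [-0.985, 0.002, 0.175], [-0.002, -1.0, 0.001]]
contact_force: [-8.5, 4.6, 17.1]
grip_width: 0.0121
```

```bash
python3 plan.py .6452 .1057 .1377 -.106|head -1
```

```text
t 20.12 pos [0.5068 0.0802 0.1377] psi -1.395 q7 -0.84 tilt [ 0.     0.002 -1.   ] tau 0.367 F [-8.5  4.6 17.1] w 0.0121 n 11
```

carry_out(
  moves=[
    {"hand": 0.45, "dx": 0, "dy": 0, "dz": 0, "wx": 0, "wy": 0, "wz": 0},
    {"hand": 0.45, "dx": 0, "dy": 0, "dz": 0, "wx": 0, "wy": 0, "wz": 0},
    {"hand": 0.45, "dx": 0, "dy": -20, "dz": 0, "wx": 0, "wy": 0, "wz": 0},
    {"hand": 0.45, "dx": 0, "dy": -23, "dz": 0, "wx": 0, "wy": 0, "wz": 0},
  ],
)

```text
time_s: 20.45
eef_pos: [0.5066, 0.0791, 0.1795]
tool_rot: [[0.176, -0.001, 0.984], [-0.984, -0.001, 0.176], [0.0, -1.0, -0.001]]
contact_force: [-0.5, 0.9, 1.4]
grip_width: 0.0384
```

```bash
python3 plan.py .6706 -.0323 .176 -1.92
```

```text
t 20.45 pos [0.5066 0.0791 0.1795] psi -1.394 q7 -0.9 tilt [-0.001 -0.001 -1.   ] tau -0.038 F [-0.5  0.9  1.4] w 0.0384 n 6
{"dx":23.1,"dy":0.6,"dz":23.6,"wy":0.088},
{"dx":20.9,"dy":0.6,"dz":25.6,"wy":0.088},
{"dx":18.6,"dy":0.6,"dz":27.3,"wy":0.088},
{"dx":16.1,"dy":0.6,"dz":28.8,"wy":0.088},
{"dx":13.6,"dy":0.6,"dz":30.1,"wy":0.088},
{"dx":10.9,"dy":0.6,"dz":31.2,"wy":0.088}
```

carry_out(
  moves=[
    {"hand": 0.45, "dx": 23.1, "dy": 0, "dz": 23.6, "wx": 0, "wy": 0.088, "wz": 0},
    {"hand": 0.45, "dx": 20.9, "dy": 0, "dz": 25.6, "wx": 0, "wy": 0.088, "wz": 0},
    {"hand": 0.45, "dx": 18.6, "dy": 0, "dz": 27.3, "wx": 0, "wy": 0.088, "wz": 0},
    {"hand": 0.45, "dx": 16.1, "dy": 1, "dz": 28.8, "wx": 0, "wy": 0.088, "wz": 0},
    {"hand": 0.45, "dx": 13.6, "dy": 1, "dz": 30.1, "wx": 0, "wy": 0.088, "wz": 0},
    {"hand": 0.45, "dx": 10.9, "dy": 1, "dz": 31.2, "wx": 0, "wy": 0.088, "wz": 0},
    {"hand": 0.45, "dx": 0, "dy": 0, "dz": 0, "wx": 0, "wy": 0, "wz": 0},
    {"hand": 0.45, "dx": 0, "dy": 0, "dz": 0, "wx": 0, "wy": 0, "wz": 0},
    {"hand": 0.45, "dx": 0, "dy": 0, "dz": 0, "wx": 0, "wy": 0, "wz": 0},
  ],
)

```text
time_s: 21.2
eef_pos: [0.6703, -0.0322, 0.1764]
tool_rot: [[-0.344, -0.0, 0.939], [-0.939, -0.0, -0.344], [0.0, -1.0, -0.0]]
contact_force: [0.1, -0.5, 0.7]
grip_width: 0.0384
```

```bash
python3 plan.py .6707 -.0324 .1377 -1.92
```

```text
t 21.2 pos [ 0.6703 -0.0322  0.1764] psi -1.922 q7 -1.39 tilt [-0. -0. -1.] tau 0.009 F [ 0.1 -0.5  0.7] w 0.0384 n 2
{"dx":-0.0,"dy":19.3,"dz":0.2,"wy":-0.001},
{"dx":-0.0,"dy":19.3,"dz":0.2,"wy":-0.001}
```

carry_out(
  moves=[
    {"hand": 0.45, "dx": 0, "dy": 19.3, "dz": 0.2, "wx": 0, "wy": 0, "wz": 0},
    {"hand": 0.45, "dx": 0, "dy": 19.3, "dz": 0.2, "wx": 0, "wy": 0, "wz": 0},
    {"hand": 0.45, "dx": 0, "dy": 0, "dz": 0, "wx": 0, "wy": 0, "wz": 0},
    {"hand": 0.0, "dx": 0, "dy": 0, "dz": 0, "wx": 0, "wy": 0, "wz": 0},
    {"hand": 0.0, "dx": 0, "dy": 0, "dz": 0, "wx": 0, "wy": 0, "wz": 0},
    {"hand": 0.0, "dx": 0, "dy": 0, "dz": 0, "wx": 0, "wy": 0, "wz": 0},
    {"hand": 0.0, "dx": 0, "dy": 0, "dz": 0, "wx": 0, "wy": 0, "wz": 0},
  ],
)

```text
time_s: 21.78
eef_pos: [0.671, -0.0326, 0.1391]
tool_rot: [[-0.345, 0.001, 0.939], [-0.939, -0.001, -0.345], [0.0, -1.0, 0.001]]
contact_force: [-4.6, -0.5, 8.7]
grip_width: 0.0116
```

carry_out(
  moves=[
    {"hand": 0.0, "dx": 0, "dy": 0.2, "dz": 0, "wx": 0, "wy": 0.04, "wz": 0},
    {"hand": 0.0, "dx": 0, "dy": 0.2, "dz": 0, "wx": 0, "wy": 0.04, "wz": 0},
    {"hand": 0.0, "dx": 0, "dy": 0.2, "dz": 0, "wx": 0, "wy": 0.04, "wz": 0},
  ],
)

```text
time_s: 22.03
eef_pos: [0.671, -0.0327, 0.1386]
tool_rot: [[-0.456, 0.001, 0.89], [-0.89, -0.001, -0.456], [0.0, -1.0, 0.001]]
contact_force: [-5.6, -1.4, 10.3]
grip_width: 0.0123
```

```bash
python3 plan.py .6452 .1057 .1377 -.106|head -1
```

```text
t 22.03 pos [ 0.671  -0.0327  0.1386] psi -2.045 q7 -1.47 tilt [ 0.001 -0.001 -1.   ] tau 0.155 F [-5.6 -1.4 10.3] w 0.0123 n 16
```

carry_out(
  moves=[
    {"hand": 0.0, "dx": 0, "dy": 0.15, "dz": 0, "wx": 0, "wy": 0.03, "wz": 0},
    {"hand": 0.0, "dx": 0, "dy": 0.15, "dz": 0, "wx": 0, "wy": 0.03, "wz": 0},
  ],
)

```text
time_s: 22.2
eef_pos: [0.671, -0.0328, 0.1384]
tool_rot: [[-0.509, 0.001, 0.861], [-0.861, -0.001, -0.509], [0.0, -1.0, 0.001]]
contact_force: [-6.4, -0.6, 11.3]
grip_width: 0.0121
```

```bash
python3 plan.py .6452 .1057 .1377 -.106|head -1
```

```text
t 22.2 pos [ 0.671  -0.0328  0.1384] psi -2.104 q7 -1.52 tilt [ 0.001 -0.001 -1.   ] tau 0.124 F [-6.4 -0.6 11.3] w 0.0121 n 17
```

carry_out(
  moves=[
    {"hand": 0.0, "dx": 0, "dy": 0.15, "dz": 0, "wx": 0, "wy": 0.03, "wz": 0},
    {"hand": 0.0, "dx": 0, "dy": 0.15, "dz": 0, "wx": 0, "wy": 0.03, "wz": 0},
  ],
)

```text
time_s: 22.37
eef_pos: [0.671, -0.0328, 0.1383]
tool_rot: [[-0.559, 0.001, 0.829], [-0.829, -0.001, -0.559], [-0.0, -1.0, 0.001]]
contact_force: [-6.6, -1.8, 13.9]
grip_width: 0.0122
```

```bash
python3 plan.py .6452 .1057 .1377 -.106|head -1
```

```text
t 22.37 pos [ 0.671  -0.0328  0.1383] psi -2.164 q7 -1.58 tilt [ 0.001 -0.001 -1.   ] tau 0.305 F [-6.6 -1.8 13.9] w 0.0122 n 17
```

carry_out(
  moves=[
    {"hand": 0.0, "dx": 0, "dy": 0.15, "dz": 0, "wx": 0, "wy": 0.03, "wz": 0},
    {"hand": 0.0, "dx": 0, "dy": 0.15, "dz": 0, "wx": 0, "wy": 0.03, "wz": 0},
  ],
)

```text
time_s: 22.53
eef_pos: [0.671, -0.0329, 0.1382]
tool_rot: [[-0.608, 0.001, 0.794], [-0.794, -0.001, -0.608], [-0.0, -1.0, 0.002]]
contact_force: [-8.8, -1.7, 16.5]
grip_width: 0.0119
```

```bash
python3 plan.py .6452 .1057 .1377 -.106|head -1
```

```text
t 22.53 pos [ 0.671  -0.0329  0.1382] psi -2.224 q7 -1.63 tilt [ 0.001 -0.001 -1.   ] tau 0.476 F [-8.8 -1.7 16.5] w 0.0119 n 18
```

carry_out(
  moves=[
    {"hand": 0.45, "dx": 0, "dy": 0, "dz": 0, "wx": 0, "wy": 0, "wz": 0},
    {"hand": 0.45, "dx": 0, "dy": 0, "dz": 0, "wx": 0, "wy": 0, "wz": 0},
    {"hand": 0.45, "dx": 0, "dy": -20, "dz": 0, "wx": 0, "wy": 0, "wz": 0},
    {"hand": 0.45, "dx": 0, "dy": -21, "dz": 0, "wx": 0, "wy": 0, "wz": 0},
  ],
)

```text
time_s: 22.87
eef_pos: [0.6706, -0.032, 0.1771]
tool_rot: [[-0.606, -0.001, 0.795], [-0.795, 0.0, -0.606], [0.001, -1.0, -0.001]]
contact_force: [0.1, 0.0, 0.8]
grip_width: 0.0386
```

```bash
python3 plan.py .6452 .1052 .176 -.425
```

```text
t 22.87 pos [ 0.6706 -0.032   0.1771] psi -2.222 q7 -1.66 tilt [-0.001  0.    -1.   ] tau 0.054 F [0.1 0.  0.8] w 0.0386 n 15
{"dx":-6.2,"dy":0.1,"dz":-6.9,"wy":-0.120},
{"dx":-7.0,"dy":0.1,"dz":-6.1,"wy":-0.120},
{"dx":-7.7,"dy":0.1,"dz":-5.2,"wy":-0.120},
{"dx":-8.3,"dy":0.1,"dz":-4.3,"wy":-0.120},
{"dx":-8.7,"dy":0.1,"dz":-3.2,"wy":-0.120},
{"dx":-9.0,"dy":0.1,"dz":-2.2,"wy":-0.120},
{"dx":-9.2,"dy":0.1,"dz":-1.1,"wy":-0.120},
{"dx":-9.3,"dy":0.1,"dz":0.0,"wy":-0.120},
{"dx":-9.2,"dy":0.1,"dz":1.1,"wy":-0.120},
{"dx":-9.0,"dy":0.1,"dz":2.2,"wy":-0.120},
{"dx":-8.7,"dy":0.1,"dz":3.3,"wy":-0.120},
{"dx":-8.2,"dy":0.1,"dz":4.3,"wy":-0.120},
{"dx":-7.7,"dy":0.1,"dz":5.3,"wy":-0.120},
{"dx":-7.0,"dy":0.1,"dz":6.2,"wy":-0.120},
{"dx":-6.2,"dy":0.1,"dz":6.9,"wy":-0.120}
```

carry_out(
  moves=[
    {"hand": 0.45, "dx": -6.2, "dy": 0, "dz": -6.9, "wx": 0, "wy": -0.12, "wz": 0},
    {"hand": 0.45, "dx": -7, "dy": 0, "dz": -6.1, "wx": 0, "wy": -0.12, "wz": 0},
    {"hand": 0.45, "dx": -7.7, "dy": 0, "dz": -5.2, "wx": 0, "wy": -0.12, "wz": 0},
    {"hand": 0.45, "dx": -8.3, "dy": 0, "dz": -4.3, "wx": 0, "wy": -0.12, "wz": 0},
    {"hand": 0.45, "dx": -8.7, "dy": 0, "dz": -3.2, "wx": 0, "wy": -0.12, "wz": 0},
    {"hand": 0.45, "dx": -9, "dy": 0, "dz": -2.2, "wx": 0, "wy": -0.12, "wz": 0},
    {"hand": 0.45, "dx": -9.2, "dy": 0, "dz": -1.1, "wx": 0, "wy": -0.12, "wz": 0},
    {"hand": 0.45, "dx": -9.3, "dy": 0, "dz": 0, "wx": 0, "wy": -0.12, "wz": 0},
    {"hand": 0.45, "dx": -9.2, "dy": 0, "dz": 1.1, "wx": 0, "wy": -0.12, "wz": 0},
  ],
)

```text
time_s: 23.62
eef_pos: [0.6556, 0.0504, 0.1775]
tool_rot: [[0.421, 0.001, 0.907], [-0.907, 0.0, 0.421], [0.0, -1.0, 0.001]]
contact_force: [-0.8, 0.3, -1.0]
grip_width: 0.0387
```

carry_out(
  moves=[
    {"hand": 0.45, "dx": -9, "dy": 0, "dz": 2.2, "wx": 0, "wy": -0.12, "wz": 0},
    {"hand": 0.45, "dx": -8.7, "dy": 0, "dz": 3.3, "wx": 0, "wy": -0.12, "wz": 0},
    {"hand": 0.45, "dx": -8.2, "dy": 0, "dz": 4.3, "wx": 0, "wy": -0.12, "wz": 0},
    {"hand": 0.45, "dx": -7.7, "dy": 0, "dz": 5.3, "wx": 0, "wy": -0.12, "wz": 0},
    {"hand": 0.45, "dx": -7, "dy": 1, "dz": 6.2, "wx": 0, "wy": -0.12, "wz": 0},
    {"hand": 0.45, "dx": -6.2, "dy": 1, "dz": 6.9, "wx": 0, "wy": -0.12, "wz": 0},
    {"hand": 0.45, "dx": 0, "dy": 0, "dz": 0, "wx": 0, "wy": 0, "wz": 0},
    {"hand": 0.45, "dx": 0, "dy": 0, "dz": 0, "wx": 0, "wy": 0, "wz": 0},
  ],
)

```text
time_s: 24.28
eef_pos: [0.6453, 0.1046, 0.1754]
tool_rot: [[0.911, 0.0, 0.413], [-0.413, 0.0, 0.911], [0.0, -1.0, 0.0]]
contact_force: [0.0, -1.0, -1.0]
grip_width: 0.0385
```

```bash
python3 plan.py .6451 .1052 .1370 -.425
```

```text
t 24.28 pos [0.6453 0.1046 0.1754] psi -0.426 q7 -0.28 tilt [ 0.  0. -1.] tau -0.059 F [ 0. -1. -1.] w 0.0385 n 2
{"dx":-0.2,"dy":19.2,"dz":0.2,"wy":-0.000},
{"dx":-0.2,"dy":19.2,"dz":0.2,"wy":-0.000}
```

carry_out(
  moves=[
    {"hand": 0.45, "dx": -0.2, "dy": 19.2, "dz": 0.2, "wx": 0, "wy": 0, "wz": 0},
    {"hand": 0.45, "dx": -0.2, "dy": 19.2, "dz": 0.2, "wx": 0, "wy": 0, "wz": 0},
    {"hand": 0.45, "dx": 0, "dy": 0, "dz": 0, "wx": 0, "wy": 0, "wz": 0},
    {"hand": 0.0, "dx": 0, "dy": 0, "dz": 0, "wx": 0, "wy": 0, "wz": 0},
    {"hand": 0.0, "dx": 0, "dy": 0, "dz": 0, "wx": 0, "wy": 0, "wz": 0},
    {"hand": 0.0, "dx": 0, "dy": 0, "dz": 0, "wx": 0, "wy": 0, "wz": 0},
    {"hand": 0.0, "dx": 0, "dy": 0, "dz": 0, "wx": 0, "wy": 0, "wz": 0},
  ],
)

```text
time_s: 24.87
eef_pos: [0.6451, 0.1049, 0.1379]
tool_rot: [[0.911, 0.001, 0.411], [-0.411, -0.0, 0.911], [0.001, -1.0, 0.0]]
contact_force: [-6.2, -1.1, 8.4]
grip_width: 0.0118
```

carry_out(
  moves=[
    {"hand": 0.0, "dx": 0, "dy": 0.1, "dz": 0, "wx": 0, "wy": 0.025, "wz": 0},
    {"hand": 0.0, "dx": 0, "dy": 0.1, "dz": 0, "wx": 0, "wy": 0.025, "wz": 0},
  ],
)

```text
time_s: 25.03
eef_pos: [0.6451, 0.1049, 0.1377]
tool_rot: [[0.889, 0.001, 0.457], [-0.457, 0.0, 0.889], [0.0, -1.0, 0.0]]
contact_force: [-6.6, -1.0, 7.7]
grip_width: 0.0118
```

```bash
python3 plan.py .6452 .1057 .1377 -.106|head -1
```

```text
t 25.03 pos [0.6451 0.1049 0.1377] psi -0.475 q7 -0.3 tilt [ 0.001  0.    -1.   ] tau 0.063 F [-6.6 -1.   7.7] w 0.0118 n 3
```

carry_out(
  moves=[
    {"hand": 0.0, "dx": 0, "dy": 0.1, "dz": 0, "wx": 0, "wy": 0.025, "wz": 0},
    {"hand": 0.0, "dx": 0, "dy": 0.1, "dz": 0, "wx": 0, "wy": 0.025, "wz": 0},
  ],
)

```text
time_s: 25.2
eef_pos: [0.6451, 0.1049, 0.1376]
tool_rot: [[0.865, 0.001, 0.501], [-0.501, -0.0, 0.865], [0.001, -1.0, 0.0]]
contact_force: [-6.3, -0.6, 8.3]
grip_width: 0.0121
```

```bash
python3 plan.py .6452 .1057 .1377 -.106|head -1
```

```text
t 25.2 pos [0.6451 0.1049 0.1376] psi -0.525 q7 -0.34 tilt [ 0.001 -0.    -1.   ] tau 0.135 F [-6.3 -0.6  8.3] w 0.0121 n 4
```

carry_out(
  moves=[
    {"hand": 0.0, "dx": 0, "dy": 0.1, "dz": 0, "wx": 0, "wy": 0.025, "wz": 0},
    {"hand": 0.0, "dx": 0, "dy": 0.1, "dz": 0, "wx": 0, "wy": 0.025, "wz": 0},
  ],
)

```text
time_s: 25.37
eef_pos: [0.645, 0.1049, 0.1373]
tool_rot: [[0.839, 0.0, 0.544], [-0.544, 0.0, 0.839], [0.0, -1.0, 0.0]]
contact_force: [-6.4, -0.7, 8.1]
grip_width: 0.012
```

```bash
python3 plan.py .6452 .1057 .1377 -.106|head -1
```

```text
t 25.37 pos [0.645  0.1049 0.1373] psi -0.575 q7 -0.38 tilt [ 0.  0. -1.] tau 0.136 F [-6.4 -0.7  8.1] w 0.012 n 4
```

carry_out(
  moves=[
    {"hand": 0.0, "dx": 0, "dy": 0.1, "dz": 0, "wx": 0, "wy": 0.025, "wz": 0},
    {"hand": 0.0, "dx": 0, "dy": 0.1, "dz": 0, "wx": 0, "wy": 0.025, "wz": 0},
  ],
)

```text
time_s: 25.53
eef_pos: [0.645, 0.1049, 0.1372]
tool_rot: [[0.811, 0.0, 0.585], [-0.585, -0.0, 0.811], [0.0, -1.0, 0.0]]
contact_force: [-8.2, -1.0, 9.9]
grip_width: 0.0118
```

```bash
python3 plan.py .6452 .1057 .1377 -.106|head -1
```

```text
t 25.53 pos [0.645  0.1049 0.1372] psi -0.625 q7 -0.42 tilt [ 0. -0. -1.] tau 0.282 F [-8.2 -1.   9.9] w 0.0118 n 5
```

carry_out(
  moves=[
    {"hand": 0.0, "dx": 0, "dy": 0.1, "dz": 0, "wx": 0, "wy": 0.02, "wz": 0},
  ],
)

```text
time_s: 25.62
eef_pos: [0.645, 0.1049, 0.1372]
tool_rot: [[0.799, 0.0, 0.601], [-0.601, -0.0, 0.799], [0.0, -1.0, 0.0]]
contact_force: [-8.4, -1.1, 12.3]
grip_width: 0.0119
```

```bash
python3 plan.py .6452 .1057 .1377 -.106|head -1
```

```text
t 25.62 pos [0.645  0.1049 0.1372] psi -0.645 q7 -0.44 tilt [ 0. -0. -1.] tau 0.249 F [-8.4 -1.1 12.3] w 0.0119 n 5
```

carry_out(
  moves=[
    {"hand": 0.45, "dx": 0, "dy": 0, "dz": 0, "wx": 0, "wy": 0, "wz": 0},
    {"hand": 0.45, "dx": 0, "dy": 0, "dz": 0, "wx": 0, "wy": 0, "wz": 0},
    {"hand": 0.45, "dx": 0, "dy": -20, "dz": 0, "wx": 0, "wy": 0, "wz": 0},
    {"hand": 0.45, "dx": 0, "dy": -21, "dz": 0, "wx": 0, "wy": 0, "wz": 0},
  ],
)

```text
time_s: 25.95
eef_pos: [0.6448, 0.105, 0.1768]
tool_rot: [[0.8, -0.001, 0.6], [-0.6, -0.0, 0.8], [-0.001, -1.0, -0.001]]
contact_force: [0.4, 0.1, 0.3]
grip_width: 0.0386
```

```bash
python3 plan.py .5327 -.0574 .176 .326
```

```text
t 25.95 pos [0.6448 0.105  0.1768] psi -0.643 q7 -0.46 tilt [-0.001 -0.    -1.   ] tau -0.032 F [0.4 0.1 0.3] w 0.0386 n 8
{"dx":1.0,"dy":0.1,"dz":-24.7,"wy":-0.121},
{"dx":-2.0,"dy":0.1,"dz":-24.6,"wy":-0.121},
{"dx":-5.0,"dy":0.1,"dz":-24.2,"wy":-0.121},
{"dx":-7.9,"dy":0.1,"dz":-23.4,"wy":-0.121},
{"dx":-10.6,"dy":0.1,"dz":-22.3,"wy":-0.121},
{"dx":-13.2,"dy":0.1,"dz":-20.8,"wy":-0.121},
{"dx":-15.7,"dy":0.1,"dz":-19.1,"wy":-0.121},
{"dx":-17.9,"dy":0.1,"dz":-17.0,"wy":-0.121}
```

carry_out(
  moves=[
    {"hand": 0.45, "dx": 1, "dy": 0, "dz": -24.7, "wx": 0, "wy": -0.121, "wz": 0},
    {"hand": 0.45, "dx": -2, "dy": 0, "dz": -24.6, "wx": 0, "wy": -0.121, "wz": 0},
    {"hand": 0.45, "dx": -5, "dy": 0, "dz": -24.2, "wx": 0, "wy": -0.121, "wz": 0},
    {"hand": 0.45, "dx": -7.9, "dy": 0, "dz": -23.4, "wx": 0, "wy": -0.121, "wz": 0},
    {"hand": 0.45, "dx": -10.6, "dy": 0, "dz": -22.3, "wx": 0, "wy": -0.121, "wz": 0},
    {"hand": 0.45, "dx": -13.2, "dy": 0, "dz": -20.8, "wx": 0, "wy": -0.121, "wz": 0},
    {"hand": 0.45, "dx": -15.7, "dy": 0, "dz": -19.1, "wx": 0, "wy": -0.121, "wz": 0},
    {"hand": 0.45, "dx": -17.9, "dy": 1, "dz": -17, "wx": 0, "wy": -0.121, "wz": 0},
    {"hand": 0.45, "dx": 0, "dy": 0, "dz": 0, "wx": 0, "wy": 0, "wz": 0},
    {"hand": 0.45, "dx": 0, "dy": 0, "dz": 0, "wx": 0, "wy": 0, "wz": 0},
  ],
)

```text
time_s: 26.78
eef_pos: [0.5329, -0.0585, 0.1764]
tool_rot: [[0.949, 0.001, -0.317], [0.317, -0.0, 0.949], [0.001, -1.0, -0.0]]
contact_force: [-1.0, 0.4, 0.9]
grip_width: 0.0386
```

```bash
python3 plan.py .5329 -.0575 .137 .326
```

```text
t 26.78 pos [ 0.5329 -0.0585  0.1764] psi 0.322 q7 0.62 tilt [ 0.001 -0.    -1.   ] tau -0.056 F [-1.   0.4  0.9] w 0.0386 n 2
{"dx":0.2,"dy":19.7,"dz":0.5,"wy":-0.002},
{"dx":0.2,"dy":19.7,"dz":0.5,"wy":-0.002}
```

carry_out(
  moves=[
    {"hand": 0.45, "dx": 0, "dy": 19.7, "dz": 0.5, "wx": 0, "wy": 0, "wz": 0},
    {"hand": 0.45, "dx": 0, "dy": 19.7, "dz": 0.5, "wx": 0, "wy": 0, "wz": 0},
    {"hand": 0.45, "dx": 0, "dy": 0, "dz": 0, "wx": 0, "wy": 0, "wz": 0},
    {"hand": 0.0, "dx": 0, "dy": 0, "dz": 0, "wx": 0, "wy": 0, "wz": 0},
    {"hand": 0.0, "dx": 0, "dy": 0, "dz": 0, "wx": 0, "wy": 0, "wz": 0},
    {"hand": 0.0, "dx": 0, "dy": 0, "dz": 0, "wx": 0, "wy": 0, "wz": 0},
    {"hand": 0.0, "dx": 0, "dy": 0, "dz": 0, "wx": 0, "wy": 0, "wz": 0},
  ],
)

```text
time_s: 27.37
eef_pos: [0.5322, -0.0565, 0.1374]
tool_rot: [[0.948, -0.0, -0.319], [0.319, -0.0, 0.948], [-0.0, -1.0, -0.0]]
contact_force: [-5.8, -0.5, 3.0]
grip_width: 0.0121
```

carry_out(
  moves=[
    {"hand": 0.0, "dx": 0, "dy": 0.1, "dz": 0, "wx": 0, "wy": 0.025, "wz": 0},
    {"hand": 0.0, "dx": 0, "dy": 0.1, "dz": 0, "wx": 0, "wy": 0.025, "wz": 0},
  ],
)

```text
time_s: 27.53
eef_pos: [0.5323, -0.0565, 0.1372]
tool_rot: [[0.963, -0.0, -0.27], [0.27, -0.0, 0.963], [-0.0, -1.0, -0.0]]
contact_force: [-6.0, -1.1, 2.8]
grip_width: 0.0119
```

```bash
python3 plan.py .6452 .1057 .1377 -.106|head -1
```

```text
t 27.53 pos [ 0.5323 -0.0565  0.1372] psi 0.274 q7 0.6 tilt [-0. -0. -1.] tau 0.188 F [-6.  -1.1  2.8] w 0.0119 n 6
```

carry_out(
  moves=[
    {"hand": 0.0, "dx": 0, "dy": 0.1, "dz": 0, "wx": 0, "wy": 0.025, "wz": 0},
    {"hand": 0.0, "dx": 0, "dy": 0.1, "dz": 0, "wx": 0, "wy": 0.025, "wz": 0},
  ],
)

```text
time_s: 27.7
eef_pos: [0.5323, -0.0565, 0.137]
tool_rot: [[0.975, -0.0, -0.222], [0.222, -0.0, 0.975], [-0.0, -1.0, -0.0]]
contact_force: [-5.6, -0.5, 4.4]
grip_width: 0.0124
```

```bash
python3 plan.py .6452 .1057 .1377 -.106|head -1
```

```text
t 27.7 pos [ 0.5323 -0.0565  0.137 ] psi 0.223 q7 0.56 tilt [-0. -0. -1.] tau 0.133 F [-5.6 -0.5  4.4] w 0.0124 n 6
```

carry_out(
  moves=[
    {"hand": 0.0, "dx": 0, "dy": 0.1, "dz": 0, "wx": 0, "wy": 0.025, "wz": 0},
    {"hand": 0.0, "dx": 0, "dy": 0.1, "dz": 0, "wx": 0, "wy": 0.025, "wz": 0},
  ],
)

```text
time_s: 27.87
eef_pos: [0.5323, -0.0564, 0.1369]
tool_rot: [[0.985, 0.0, -0.173], [0.173, -0.0, 0.985], [0.0, -1.0, -0.0]]
contact_force: [-6.0, -0.5, 6.1]
grip_width: 0.0124
```

```bash
python3 plan.py .6452 .1057 .1377 -.106|head -1
```

```text
t 27.87 pos [ 0.5323 -0.0564  0.1369] psi 0.174 q7 0.53 tilt [ 0. -0. -1.] tau 0.222 F [-6.  -0.5  6.1] w 0.0124 n 6
```

carry_out(
  moves=[
    {"hand": 0.0, "dx": 0, "dy": 0.1, "dz": 0, "wx": 0, "wy": 0.025, "wz": 0},
  ],
)

```text
time_s: 27.95
eef_pos: [0.5324, -0.0565, 0.1369]
tool_rot: [[0.989, 0.0, -0.148], [0.148, -0.0, 0.989], [0.0, -1.0, -0.0]]
contact_force: [-5.9, -0.7, 8.0]
grip_width: 0.0121
```

```bash
python3 plan.py .6452 .1057 .1377 -.106|head -1
```

```text
t 27.95 pos [ 0.5324 -0.0565  0.1369] psi 0.149 q7 0.51 tilt [ 0. -0. -1.] tau 0.363 F [-5.9 -0.7  8. ] w 0.0121 n 6
```

carry_out(
  moves=[
    {"hand": 0.45, "dx": 0, "dy": 0, "dz": 0, "wx": 0, "wy": 0, "wz": 0},
    {"hand": 0.45, "dx": 0, "dy": 0, "dz": 0, "wx": 0, "wy": 0, "wz": 0},
    {"hand": 0.45, "dx": 0, "dy": -20, "dz": 0, "wx": 0, "wy": 0, "wz": 0},
    {"hand": 0.45, "dx": 0, "dy": -21, "dz": 0, "wx": 0, "wy": 0, "wz": 0},
  ],
)

```text
time_s: 28.28
eef_pos: [0.5323, -0.0564, 0.1771]
tool_rot: [[0.989, -0.001, -0.15], [0.15, -0.0, 0.989], [-0.001, -1.0, 0.0]]
contact_force: [-0.5, -0.2, 1.0]
grip_width: 0.0386
```

```bash
python3 plan.py .5068 .0801 .176 -1.395
```

```text
t 28.28 pos [ 0.5323 -0.0564  0.1771] psi 0.15 q7 0.49 tilt [-0.001 -0.    -1.   ] tau -0.012 F [-0.5 -0.2  1. ] w 0.0386 n 13
{"dx":-0.4,"dy":0.1,"dz":10.7,"wy":0.119},
{"dx":-1.6,"dy":0.1,"dz":10.6,"wy":0.119},
{"dx":-2.9,"dy":0.1,"dz":10.3,"wy":0.119},
{"dx":-4.1,"dy":0.1,"dz":9.9,"wy":0.119},
{"dx":-5.2,"dy":0.1,"dz":9.3,"wy":0.119},
{"dx":-6.3,"dy":0.1,"dz":8.6,"wy":0.119},
{"dx":-7.3,"dy":0.1,"dz":7.8,"wy":0.119},
{"dx":-8.1,"dy":0.1,"dz":6.9,"wy":0.119},
{"dx":-8.9,"dy":0.1,"dz":5.9,"wy":0.119},
{"dx":-9.5,"dy":0.1,"dz":4.8,"wy":0.119},
{"dx":-10.0,"dy":0.1,"dz":3.6,"wy":0.119},
{"dx":-10.4,"dy":0.1,"dz":2.4,"wy":0.119},
{"dx":-10.6,"dy":0.1,"dz":1.2,"wy":0.119}
```

carry_out(
  moves=[
    {"hand": 0.45, "dx": -0.4, "dy": 0, "dz": 10.7, "wx": 0, "wy": 0.119, "wz": 0},
    {"hand": 0.45, "dx": -1.6, "dy": 0, "dz": 10.6, "wx": 0, "wy": 0.119, "wz": 0},
    {"hand": 0.45, "dx": -2.9, "dy": 0, "dz": 10.3, "wx": 0, "wy": 0.119, "wz": 0},
    {"hand": 0.45, "dx": -4.1, "dy": 0, "dz": 9.9, "wx": 0, "wy": 0.119, "wz": 0},
    {"hand": 0.45, "dx": -5.2, "dy": 0, "dz": 9.3, "wx": 0, "wy": 0.119, "wz": 0},
    {"hand": 0.45, "dx": -6.3, "dy": 0, "dz": 8.6, "wx": 0, "wy": 0.119, "wz": 0},
    {"hand": 0.45, "dx": -7.3, "dy": 0, "dz": 7.8, "wx": 0, "wy": 0.119, "wz": 0},
    {"hand": 0.45, "dx": -8.1, "dy": 0, "dz": 6.9, "wx": 0, "wy": 0.119, "wz": 0},
    {"hand": 0.45, "dx": -8.9, "dy": 0, "dz": 5.9, "wx": 0, "wy": 0.119, "wz": 0},
    {"hand": 0.45, "dx": -9.5, "dy": 0, "dz": 4.8, "wx": 0, "wy": 0.119, "wz": 0},
  ],
)

```text
time_s: 29.12
eef_pos: [0.5131, 0.0494, 0.1772]
tool_rot: [[0.502, 0.001, 0.865], [-0.865, 0.001, 0.502], [0.0, -1.0, 0.001]]
contact_force: [0.2, 1.1, 0.7]
grip_width: 0.0381
```

carry_out(
  moves=[
    {"hand": 0.45, "dx": -10, "dy": 0, "dz": 3.6, "wx": 0, "wy": 0.119, "wz": 0},
    {"hand": 0.45, "dx": -10.4, "dy": 0, "dz": 2.4, "wx": 0, "wy": 0.119, "wz": 0},
    {"hand": 0.45, "dx": -10.6, "dy": 0, "dz": 1.2, "wx": 0, "wy": 0.119, "wz": 0},
    {"hand": 0.45, "dx": 0, "dy": 0, "dz": 0, "wx": 0, "wy": 0, "wz": 0},
    {"hand": 0.45, "dx": 0, "dy": 0, "dz": 0, "wx": 0, "wy": 0, "wz": 0},
  ],
)

```text
time_s: 29.53
eef_pos: [0.5072, 0.0802, 0.1768]
tool_rot: [[0.178, 0.0, 0.984], [-0.984, -0.0, 0.178], [0.0, -1.0, 0.0]]
contact_force: [0.1, -0.5, 0.7]
grip_width: 0.0386
```

```bash
python3 - <<'E'
from plan import *
from station import vision
goto(.5068,.0802,.1368,-1.395)
d=vision.snapshot("scene"); pickle.dump(d,open("d3.pkl","wb"))
cv2.imwrite("pics/s3.png",cv2.resize(d["img"][95:245,150:330,::-1],None,fx=4,fy=4,interpolation=cv2.INTER_CUBIC))
E
```

```text
t 29.53 pos [0.5072 0.0802 0.1768] psi -1.392 q7 -0.84 tilt [ 0. -0. -1.] tau -0.045 F [ 0.1 -0.5  0.7] w 0.0386 n 2
{"dx":-0.0,"dy":20.0,"dz":-0.2,"wy":0.002},
{"dx":-0.0,"dy":20.0,"dz":-0.2,"wy":0.002}
```

View pics/s3.png

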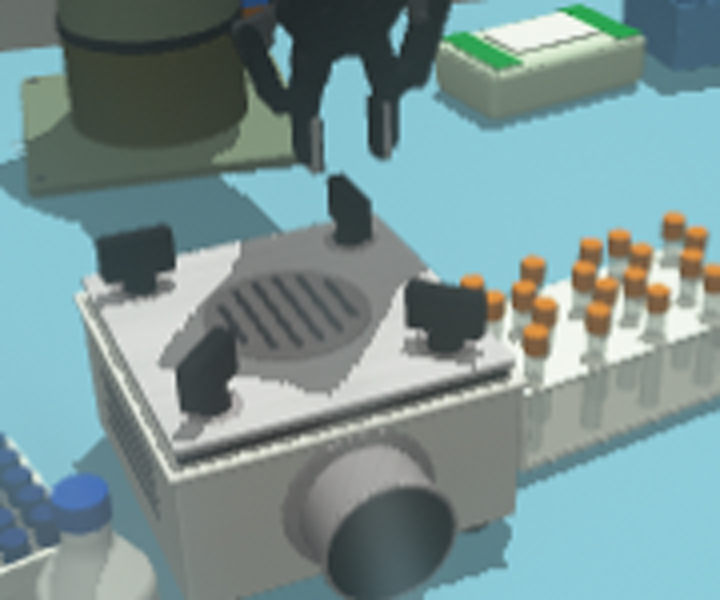

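carry_out(
  moves=[
    {"hand": 0.45, "dx": 0, "dy": 20, "dz": -0.2, "wx": 0, "wy": -0.03, "wz": 0},
    {"hand": 0.45, "dx": 0, "dy": 20, "dz": -0.2, "wx": 0, "wy": 0, "wz": 0},
    {"hand": 0.45, "dx": 0, "dy": 0, "dz": 0, "wx": 0, "wy": 0, "wz": 0},
    {"hand": 0.0, "dx": 0, "dy": 0, "dz": 0, "wx": 0, "wy": 0, "wz": 0},
    {"hand": 0.0, "dx": 0, "dy": 0, "dz": 0, "wx": 0, "wy": 0, "wz": 0},
    {"hand": 0.0, "dx": 0, "dy": 0, "dz": 0, "wx": 0, "wy": 0, "wz": 0},
    {"hand": 0.0, "dx": 0, "dy": 0, "dz": 0, "wx": 0, "wy": 0, "wz": 0},
  ],
)

```text
time_s: 30.17
eef_pos: [0.5069, 0.0801, 0.1379]
tool_rot: [[0.203, 0.001, 0.979], [-0.979, 0.001, 0.203], [-0.001, -1.0, 0.001]]
contact_force: [-3.0, 2.6, 6.5]
grip_width: 0.0118
```

```bash
python3 plan.py .6452 .1057 .1377 -.106|head -1
```

```text
t 30.17 pos [0.5069 0.0801 0.1379] psi -1.366 q7 -0.76 tilt [ 0.001  0.001 -1.   ] tau -0.086 F [-3.   2.6  6.5] w 0.0118 n 11
```

carry_out(
  moves=[
    {"hand": 0.0, "dx": 0, "dy": 0.1, "dz": 0, "wx": 0, "wy": 0.02, "wz": 0},
  ],
)

```text
time_s: 30.25
eef_pos: [0.5069, 0.0802, 0.1379]
tool_rot: [[0.184, 0.001, 0.983], [-0.983, 0.001, 0.184], [-0.001, -1.0, 0.001]]
contact_force: [-3.7, 4.2, 9.5]
grip_width: 0.0116
```

```bash
python3 plan.py .6452 .1057 .1377 -.106|head -1
```

```text
t 30.25 pos [0.5069 0.0802 0.1379] psi -1.385 q7 -0.78 tilt [ 0.001  0.001 -1.   ] tau 0.337 F [-3.7  4.2  9.5] w 0.0116 n 11
```

carry_out(
  moves=[
    {"hand": 0.45, "dx": 0, "dy": 0, "dz": 0, "wx": 0, "wy": 0, "wz": 0},
    {"hand": 0.45, "dx": 0, "dy": 0, "dz": 0, "wx": 0, "wy": 0, "wz": 0},
    {"hand": 0.45, "dx": 0, "dy": -20, "dz": 0, "wx": 0, "wy": 0, "wz": 0},
    {"hand": 0.45, "dx": 0, "dy": -20, "dz": 0, "wx": 0, "wy": 0, "wz": 0},
  ],
)

```text
time_s: 30.58
eef_pos: [0.5064, 0.0795, 0.1772]
tool_rot: [[0.183, -0.001, 0.983], [-0.983, -0.001, 0.183], [0.001, -1.0, -0.001]]
contact_force: [0.0, 0.0, 0.5]
grip_width: 0.0388
```

```bash
python3 plan.py .6708 -.0326 .176 -2.17
```

```text
t 30.58 pos [0.5064 0.0795 0.1772] psi -1.387 q7 -0.84 tilt [-0.001 -0.001 -1.   ] tau -0.047 F [0.  0.  0.5] w 0.0388 n 7
{"dx":20.0,"dy":0.2,"dz":20.1,"wy":0.112},
{"dx":17.7,"dy":0.2,"dz":22.3,"wy":0.112},
{"dx":15.1,"dy":0.2,"dz":24.1,"wy":0.112},
{"dx":12.3,"dy":0.2,"dz":25.6,"wy":0.112},
{"dx":9.3,"dy":0.2,"dz":26.8,"wy":0.112},
{"dx":6.3,"dy":0.2,"dz":27.7,"wy":0.112},
{"dx":3.2,"dy":0.2,"dz":28.2,"wy":0.112}
```

carry_out(
  moves=[
    {"hand": 0.45, "dx": 20, "dy": 0, "dz": 20.1, "wx": 0, "wy": 0.112, "wz": 0},
    {"hand": 0.45, "dx": 17.7, "dy": 0, "dz": 22.3, "wx": 0, "wy": 0.112, "wz": 0},
    {"hand": 0.45, "dx": 15.1, "dy": 0, "dz": 24.1, "wx": 0, "wy": 0.112, "wz": 0},
    {"hand": 0.45, "dx": 12.3, "dy": 0, "dz": 25.6, "wx": 0, "wy": 0.112, "wz": 0},
    {"hand": 0.45, "dx": 9.3, "dy": 0, "dz": 26.8, "wx": 0, "wy": 0.112, "wz": 0},
    {"hand": 0.45, "dx": 6.3, "dy": 0, "dz": 27.7, "wx": 0, "wy": 0.112, "wz": 0},
    {"hand": 0.45, "dx": 3.2, "dy": 0, "dz": 28.2, "wx": 0, "wy": 0.112, "wz": 0},
    {"hand": 0.45, "dx": 0, "dy": 0, "dz": 0, "wx": 0, "wy": 0, "wz": 0},
    {"hand": 0.45, "dx": 0, "dy": 0, "dz": 0, "wx": 0, "wy": 0, "wz": 0},
    {"hand": 0.45, "dx": 0, "dy": 0, "dz": 0, "wx": 0, "wy": 0, "wz": 0},
  ],
)

```text
time_s: 31.42
eef_pos: [0.6705, -0.0322, 0.1768]
tool_rot: [[-0.563, -0.0, 0.826], [-0.826, -0.0, -0.563], [0.0, -1.0, 0.0]]
contact_force: [0.1, -0.5, 0.1]
grip_width: 0.0381
```

```bash
python3 plan.py .6709 -.0327 .137 -2.17
```

```text
t 31.42 pos [ 0.6705 -0.0322  0.1768] psi -2.169 q7 -1.58 tilt [-0. -0. -1.] tau -0.038 F [ 0.1 -0.5  0.1] w 0.0381 n 2
{"dx":0.1,"dy":19.9,"dz":0.3,"wy":0.000},
{"dx":0.1,"dy":19.9,"dz":0.3,"wy":0.000}
```

carry_out(
  moves=[
    {"hand": 0.45, "dx": 0.1, "dy": 19.9, "dz": 0.3, "wx": 0, "wy": 0, "wz": 0},
    {"hand": 0.45, "dx": 0.1, "dy": 19.9, "dz": 0.3, "wx": 0, "wy": 0, "wz": 0},
    {"hand": 0.45, "dx": 0, "dy": 0, "dz": 0, "wx": 0, "wy": 0, "wz": 0},
    {"hand": 0.0, "dx": 0, "dy": 0, "dz": 0, "wx": 0, "wy": 0, "wz": 0},
    {"hand": 0.0, "dx": 0, "dy": 0, "dz": 0, "wx": 0, "wy": 0, "wz": 0},
    {"hand": 0.0, "dx": 0, "dy": 0, "dz": 0, "wx": 0, "wy": 0, "wz": 0},
    {"hand": 0.0, "dx": 0, "dy": 0, "dz": 0, "wx": 0, "wy": 0, "wz": 0},
  ],
)

```text
time_s: 32.0
eef_pos: [0.6711, -0.0329, 0.1384]
tool_rot: [[-0.565, 0.001, 0.825], [-0.825, -0.0, -0.565], [-0.0, -1.0, 0.001]]
contact_force: [-4.6, 0.9, 8.7]
grip_width: 0.0126
```

```bash
python3 plan.py .6452 .1057 .1377 -.106|head -1
```

```text
t 32.0 pos [ 0.6711 -0.0329  0.1384] psi -2.171 q7 -1.55 tilt [ 0.001 -0.    -1.   ] tau -0.034 F [-4.6  0.9  8.7] w 0.0126 n 17
```

carry_out(
  moves=[
    {"hand": 0.0, "dx": 0, "dy": 0.1, "dz": 0, "wx": 0, "wy": 0.02, "wz": 0},
  ],
)

```text
time_s: 32.08
eef_pos: [0.6711, -0.033, 0.1384]
tool_rot: [[-0.58, 0.001, 0.814], [-0.814, -0.0, -0.58], [-0.0, -1.0, 0.001]]
contact_force: [-6.3, -0.3, 9.1]
grip_width: 0.0122
```

```bash
python3 plan.py .6452 .1057 .1377 -.106|head -1
```

```text
t 32.08 pos [ 0.6711 -0.033   0.1384] psi -2.19 q7 -1.57 tilt [ 0.001 -0.    -1.   ] tau 0.338 F [-6.3 -0.3  9.1] w 0.0122 n 17
```

carry_out(
  moves=[
    {"hand": 0.45, "dx": 0, "dy": 0, "dz": 0, "wx": 0, "wy": 0, "wz": 0},
    {"hand": 0.45, "dx": 0, "dy": 0, "dz": 0, "wx": 0, "wy": 0, "wz": 0},
    {"hand": 0.45, "dx": 0, "dy": -20, "dz": 0, "wx": 0, "wy": 0, "wz": 0},
    {"hand": 0.45, "dx": 0, "dy": -20, "dz": 0, "wx": 0, "wy": 0, "wz": 0},
  ],
)

```text
time_s: 32.42
eef_pos: [0.6709, -0.0326, 0.1769]
tool_rot: [[-0.581, -0.001, 0.814], [-0.814, -0.0, -0.581], [0.001, -1.0, -0.001]]
contact_force: [-0.3, -0.3, 1.2]
grip_width: 0.0386
```

```bash
python3 plan.py .6450 .1050 .176 -.635
```

```text
t 32.42 pos [ 0.6709 -0.0326  0.1769] psi -2.19 q7 -1.6 tilt [-0.001 -0.    -1.   ] tau 0.006 F [-0.3 -0.3  1.2] w 0.0386 n 13
{"dx":-7.5,"dy":0.1,"dz":-7.8,"wy":-0.120},
{"dx":-8.3,"dy":0.1,"dz":-6.8,"wy":-0.120},
{"dx":-9.1,"dy":0.1,"dz":-5.8,"wy":-0.120},
{"dx":-9.7,"dy":0.1,"dz":-4.7,"wy":-0.120},
{"dx":-10.2,"dy":0.1,"dz":-3.5,"wy":-0.120},
{"dx":-10.5,"dy":0.1,"dz":-2.2,"wy":-0.120},
{"dx":-10.7,"dy":0.1,"dz":-0.9,"wy":-0.120},
{"dx":-10.8,"dy":0.1,"dz":0.3,"wy":-0.120},
{"dx":-10.7,"dy":0.1,"dz":1.6,"wy":-0.120},
{"dx":-10.4,"dy":0.1,"dz":2.9,"wy":-0.120},
{"dx":-10.0,"dy":0.1,"dz":4.1,"wy":-0.120},
{"dx":-9.4,"dy":0.1,"dz":5.3,"wy":-0.120},
{"dx":-8.7,"dy":0.1,"dz":6.3,"wy":-0.120}
```

carry_out(
  moves=[
    {"hand": 0.45, "dx": -7.5, "dy": 0, "dz": -7.8, "wx": 0, "wy": -0.12, "wz": 0},
    {"hand": 0.45, "dx": -8.3, "dy": 0, "dz": -6.8, "wx": 0, "wy": -0.12, "wz": 0},
    {"hand": 0.45, "dx": -9.1, "dy": 0, "dz": -5.8, "wx": 0, "wy": -0.12, "wz": 0},
    {"hand": 0.45, "dx": -9.7, "dy": 0, "dz": -4.7, "wx": 0, "wy": -0.12, "wz": 0},
    {"hand": 0.45, "dx": -10.2, "dy": 0, "dz": -3.5, "wx": 0, "wy": -0.12, "wz": 0},
    {"hand": 0.45, "dx": -10.5, "dy": 0, "dz": -2.2, "wx": 0, "wy": -0.12, "wz": 0},
    {"hand": 0.45, "dx": -10.7, "dy": 0, "dz": -0.9, "wx": 0, "wy": -0.12, "wz": 0},
    {"hand": 0.45, "dx": -10.8, "dy": 0, "dz": 0.3, "wx": 0, "wy": -0.12, "wz": 0},
    {"hand": 0.45, "dx": -10.7, "dy": 0, "dz": 1.6, "wx": 0, "wy": -0.12, "wz": 0},
  ],
)

```text
time_s: 33.17
eef_pos: [0.653, 0.0631, 0.1771]
tool_rot: [[0.45, 0.001, 0.893], [-0.893, -0.0, 0.45], [0.0, -1.0, 0.001]]
contact_force: [-0.5, -1.1, 0.1]
grip_width: 0.0384
```

carry_out(
  moves=[
    {"hand": 0.45, "dx": -10.4, "dy": 0, "dz": 2.9, "wx": 0, "wy": -0.12, "wz": 0},
    {"hand": 0.45, "dx": -10, "dy": 0, "dz": 4.1, "wx": 0, "wy": -0.12, "wz": 0},
    {"hand": 0.45, "dx": -9.4, "dy": 0, "dz": 5.3, "wx": 0, "wy": -0.12, "wz": 0},
    {"hand": 0.45, "dx": -8.7, "dy": 1, "dz": 6.3, "wx": 0, "wy": -0.12, "wz": 0},
    {"hand": 0.45, "dx": 0, "dy": 0, "dz": 0, "wx": 0, "wy": 0, "wz": 0},
    {"hand": 0.45, "dx": 0, "dy": 0, "dz": 0, "wx": 0, "wy": 0, "wz": 0},
  ],
)

```text
time_s: 33.67
eef_pos: [0.645, 0.1048, 0.176]
tool_rot: [[0.806, 0.0, 0.592], [-0.592, 0.0, 0.806], [0.0, -1.0, 0.0]]
contact_force: [0.5, -0.5, 0.5]
grip_width: 0.0385
```

```bash
python3 plan.py .6449 .1050 .137 -.635
```

```text
t 33.67 pos [0.645  0.1048 0.176 ] psi -0.634 q7 -0.41 tilt [ 0.  0. -1.] tau -0.006 F [ 0.5 -0.5  0.5] w 0.0385 n 2
{"dx":-0.1,"dy":19.5,"dz":0.1,"wy":0.001},
{"dx":-0.1,"dy":19.5,"dz":0.1,"wy":0.001}
```

carry_out(
  moves=[
    {"hand": 0.45, "dx": 0, "dy": 19.5, "dz": 0, "wx": 0, "wy": 0, "wz": 0},
    {"hand": 0.45, "dx": 0, "dy": 19.5, "dz": 0, "wx": 0, "wy": 0, "wz": 0},
    {"hand": 0.45, "dx": 0, "dy": 0, "dz": 0, "wx": 0, "wy": 0, "wz": 0},
    {"hand": 0.0, "dx": 0, "dy": 0, "dz": 0, "wx": 0, "wy": 0, "wz": 0},
    {"hand": 0.0, "dx": 0, "dy": 0, "dz": 0, "wx": 0, "wy": 0, "wz": 0},
    {"hand": 0.0, "dx": 0, "dy": 0, "dz": 0, "wx": 0, "wy": 0, "wz": 0},
    {"hand": 0.0, "dx": 0, "dy": 0, "dz": 0, "wx": 0, "wy": 0, "wz": 0},
  ],
)

```text
time_s: 34.25
eef_pos: [0.6448, 0.1046, 0.138]
tool_rot: [[0.807, 0.0, 0.591], [-0.591, 0.0, 0.807], [0.0, -1.0, 0.0]]
contact_force: [-5.2, 0.7, 2.9]
grip_width: 0.0122
```

carry_out(
  moves=[
    {"hand": 0.0, "dx": 0, "dy": 0.1, "dz": 0, "wx": 0, "wy": 0.02, "wz": 0},
  ],
)

```text
time_s: 34.33
eef_pos: [0.6448, 0.1047, 0.138]
tool_rot: [[0.795, 0.0, 0.606], [-0.606, 0.0, 0.795], [0.0, -1.0, 0.0]]
contact_force: [-7.1, 0.3, 4.9]
grip_width: 0.0122
```

```bash
python3 plan.py .6452 .1057 .1377 -.106|head -1
```

```text
t 34.33 pos [0.6448 0.1047 0.138 ] psi -0.652 q7 -0.4 tilt [ 0.  0. -1.] tau 0.398 F [-7.1  0.3  4.9] w 0.0122 n 5
```

carry_out(
  moves=[
    {"hand": 0.45, "dx": 0, "dy": 0, "dz": 0, "wx": 0, "wy": 0, "wz": 0},
    {"hand": 0.45, "dx": 0, "dy": 0, "dz": 0, "wx": 0, "wy": 0, "wz": 0},
    {"hand": 0.45, "dx": 0, "dy": -20, "dz": 0, "wx": 0, "wy": 0, "wz": 0},
    {"hand": 0.45, "dx": 0, "dy": -30, "dz": 0, "wx": 0, "wy": 0, "wz": 0},
    {"hand": 0.45, "dx": 0, "dy": -40, "dz": 0, "wx": 0, "wy": 0, "wz": 0},
    {"hand": 0.45, "dx": 0, "dy": -40, "dz": 0, "wx": 0, "wy": 0, "wz": 0},
    {"hand": 0.45, "dx": 0, "dy": 0, "dz": 0, "wx": 0, "wy": 0, "wz": 0},
    {"hand": 0.45, "dx": 0, "dy": 0, "dz": 0, "wx": 0, "wy": 0, "wz": 0},
    {"hand": 0.45, "dx": 0, "dy": 0, "dz": 0, "wx": 0, "wy": 0, "wz": 0},
  ],
)

```text
time_s: 35.08
eef_pos: [0.6448, 0.1047, 0.2666]
tool_rot: [[0.795, 0.0, 0.606], [-0.606, 0.0, 0.795], [0.0, -1.0, 0.0]]
contact_force: [0.1, -1.1, -0.8]
grip_width: 0.0383
```

```bash
python3 - <<'E'
from plan import *
from station import vision
goto(.6449,.105,.25,-.65)
d=vision.snapshot("scene"); pickle.dump(d,open("d4.pkl","wb"))
cv2.imwrite("pics/s4.png",cv2.resize(d["img"][95:245,100:330,::-1],None,fx=3.4,fy=3.4,interpolation=cv2.INTER_CUBIC))
E
```

```text
t 35.08 pos [0.6448 0.1047 0.2666] psi -0.651 q7 -0.48 tilt [ 0.  0. -1.] tau 0.024 F [ 0.1 -1.1 -0.8] w 0.0383 n 1
{"dx":-0.1,"dy":16.6,"dz":0.2,"wy":-0.001}
```

View pics/s4.png

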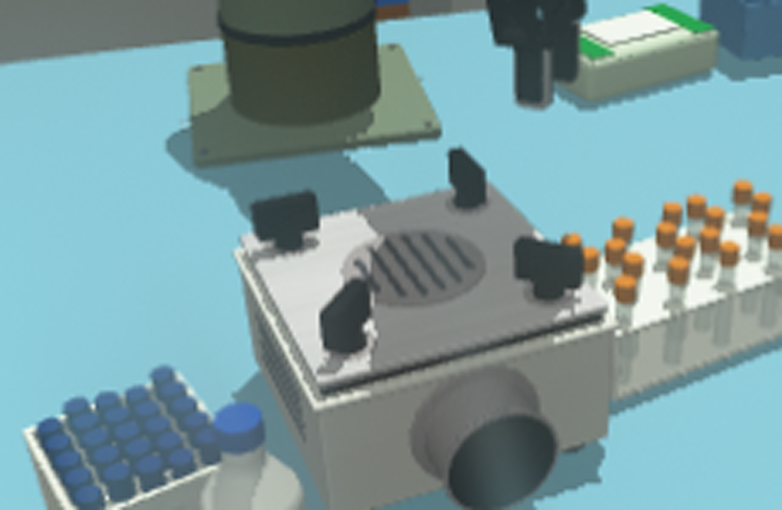

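```bash
python3 -c "
from station import manip
print(manip.job_done())"
```

```text
the job is handed in; nothing more can be done
None
```

The job is handed in at about 35 s of the 72 s allowed. All four knobs read tight and the cover looks flat and seated.

- **Half way:** I turned knobs 4 and 2 about 0.48 rad clockwise, then knobs 1 and 3 by the same.
- **Home:** I went round again in the same order, in steps of up to about 1.2 mm. I stopped each knob when its torque climbed, at about 0.8 to 1.0 rad in total.

| Knob | Last torque while turning (N m) | When read |
|---|---|---|
| 1 | 0.34 | re-check after all four were home |
| 2 | 0.36 | when tightened; not gripped again afterwards |
| 3 | 0.34 | re-check, after I backed it off slightly |
| 4 | 0.40 | re-check |

- **Torque noise:** the readings scatter by about 0.05 N m, so knob 4 sits at the top of the 0.2 to 0.4 N m band.
- **Knob 3 overshoot:** it briefly read 0.48 N m in one step. That is over the band but under the 0.6 N m limit.
- **Final picture:** the gripper is open and clear of the box, and the rack, carton and sanitiser look undisturbed. I judged the lean and sink only by eye and torque; neither was measured.

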